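# Unstack the finished prints into their plywood nests

## Robot

A 7-joint arm with a two-finger parallel gripper is mounted at the origin on the work surface. World frame = base frame: x ahead of the robot, y to its left, z up, the work surface at z = 0. Lengths are in m, angles in degrees, forces in N, time in s.
With the tool pointing down it reaches from about 0.4 to 0.85 m from the base axis. Payload 6.9 kg.
Tool frame: the origin (TCP) lies between the finger pads; the fingertips stand 22 mm ahead of it and the grasp point (between the pads) lies 3 mm ahead of it; x points along the fingers, z is the direction in which the jaws open and shut, and the axes are right-handed (so a half turn about x gives the same grasp; the last joint's range is limited). The gripper opens to 85 mm and grips with 20 to 120 N. Pads are 22 mm wide; open, the fingers measure 114 mm over their backs; the gripper's body (76 mm by 85 mm) begins 54 mm behind the grasp point. The pads swing forward as they close: fully open they stand 13 mm farther back than shut.
Start: joints at [71.82, 29.078, -13.613, 85.955, 7.202, 65.827, -8.869], TCP at [0.256, -0.57, 0.253] pointing down, gripper open.
Joint ranges: [-176.47, 176.47], [-13.61, 117.27], [-81.72, 77.17], [0.22, 143.17], [-87.28, 267.28], [10, 112.55], [-165.47, 165.47]. Speed limits (degrees/s): [136.94, 136.94, 180, 180, 180, 180, 180].

## Interface

Orientations are given as a 3x3 rotation matrix whose columns are the frame's x, y, z axes.
In Python, from rig import manip gives the robot as it stands.
- The arm moves only by the tool move_arm, never from a script. Its argument "deltas" is a list of rows, each an object of numbers: "dx", "dy", "dz": the shift along the tool's x, y, z in cm; "ax", "ay", "az": the turn, a rotation vector about the tool's x, y, z in rad; "fingers": the opening, from 0 (shut) to 1 (fully open). A call has 1 to 10 rows; each row shifts and turns the commanded pose from where the row before left it, along the tool's axes as they then stand; what a row does not reach is not made up. A row lasts 1/12 s, in which the tool goes at most 41.7 mm and 7.16 degrees, less where a joint would pass 70% of its speed; a pose out of reach is approached as far as the arm can. A call with a gripper value outside its range is refused whole. The fingers move at their own pace and stop on an object; the grip force is fixed at half the most. Time passes only in rows, so rows that do not move let the fingers close. It gives the time, the measured TCP pose, the force and the opening at its end, in the units of the state.
- manip.sense(): the state, without advancing time (a new reading comes with each control period).
- manip.grab_frame(name): name is "scene" or "top"; returns the picture (384x512x3 uint8, red, green, blue); there is no depth.
- manip.get_calibration(name): a dict with "mtx" (3x3 intrinsics, pixels), "rvec" (rotation vector, rad) and "tvec" (3), from world to camera coordinates, as OpenCV has them. Camera axes: x right, y down, z forward; pixel columns grow to the right and rows downward; lengths in m; the calibration is good to about 2 mm. A picture is of the moment at which its call begins. get_calibration takes no time and is no camera call.
- manip.sign_off(): hands the job in, once; it reports no verdict.
The state is a dict: "t": time; "joint_pos": joint angles; "qvel": joint speeds; "joint_torque": joint torques, N m; "tcp_pos": TCP position; "orientation": TCP orientation; "force": force on the tool from outside, world axes, zero at the start; "wrist_torque": the same for the moment, N m; "grip_width": finger opening in m.
Only numpy, scipy, OpenCV 4.12 (cv2) and the standard library are available. Lean on these libraries where they do the work, as an engineer would, in place of code of your own. Each camera call takes 0.05 s, during which the arm holds its last target.

## Task

Two little stacks of finished 3D prints stand on the bench. Take the stacks apart and set every print upright, as it stands now, flat on the floor of the plywood nest cut to its outline: large wheel in the large round nest, hexagonal nut in the hexagonal one, square foot in the square one, bushing in the small round one, oblong jaw in the oblong one. Set the prints down rather than dropping them, do not let a stack topple, and leave all five released and at rest in their nests.

Things in the scene. Friction and masses are not known exactly. Their poses are not given: they have to be found in the camera images.
- wheel: Caster wheel, black printed plastic: plain upright cylinder 62 mm across, 30 mm tall, blind bore 26 mm wide in its top, flat underside. Bottom of one stack, standing on the table with the hexagonal nut on it. Origin: centre of its underside, z up. About 70 g.
- hexnut: Large hexagonal hand nut, grey printed plastic: 48 mm across flats (55 mm across corners), 30 mm tall, flat top and underside. Lies on the wheel, within a few mm of its centre; carries either the bushing or the jaw. Origin: centre of its underside, z up; two opposite flats face its own +x and -x (the others at 60 degree steps). About 50 g.
- foot: Square machine foot, grey printed plastic: base flange 58 x 58 mm and 8 mm thick, on it a square column 44 x 44 mm rising to 60 mm total height, sides parallel to its own x and y. Bottom of the other stack, standing on the table; carries either the bushing or the jaw. Origin: centre of its underside, z up. About 90 g.
- bushing: Small round bushing, black printed plastic: upright cylinder 30 mm across, 30 mm tall, blind bore 18 mm wide in its top. Top of one of the two stacks (its underside 60 mm above the table). Origin: centre of its underside, z up. About 20 g.
- jaw: Oblong clamp jaw, black printed plastic: block 44 mm along its own x, 22 mm along its own y, 30 mm tall, two small steel dots on top. Top of the other stack (its underside 60 mm above the table). Origin: centre of its underside, z up. About 30 g.
- nest_wheel: Nest of the wheel: the large round nest, 80 mm across inside the rim. Fixed to the table, bare plywood: a 4 mm floor with an upright rim 5 mm thick whose top is 10 mm above the table. Origin: centre of its underside, z up. 
- nest_hexnut: Nest of the hexagonal nut: the hexagonal nest, 66 mm across flats inside the rim, flats facing its own +x and -x; roomy enough to take the nut at any yaw when centred. Fixed to the table, bare plywood: a 4 mm floor with an upright rim 5 mm thick whose top is 10 mm above the table. Origin: centre of its underside, z up. 
- nest_foot: Nest of the foot: the square nest, 76 x 76 mm inside the rim, sides parallel to its own x and y. Fixed to the table, bare plywood: a 4 mm floor with an upright rim 5 mm thick whose top is 10 mm above the table. Origin: centre of its underside, z up. 
- nest_bushing: Nest of the bushing: the small round nest, 48 mm across inside the rim. Fixed to the table, bare plywood: a 4 mm floor with an upright rim 5 mm thick whose top is 10 mm above the table. Origin: centre of its underside, z up. 
- nest_jaw: Nest of the jaw: the oblong nest, 62 mm along its own x and 40 mm along its own y inside the rim. Fixed to the table, bare plywood: a 4 mm floor with an upright rim 5 mm thick whose top is 10 mm above the table. Origin: centre of its underside, z up. 
There are look-alikes about, which are no part of the job. Leave any yellow look-alike of the jaw alone.

How it is judged:
By the outcome, as a careful person would: the job done as asked, in the order asked, and still so for the second after the job is handed in, with the robot touching nothing.
It also fails if it takes over 128 s, if anything falls off the work surface, if the arm or the gripper's body presses on something with over 40 N, if the wrist force passes 120 N, or if a joint passes its speed limit or range.

## Working session

There is one attempt and no reset: what is moved stays moved. The work goes in short steps, Python scripts to look and compute and a tool call to move; the robot and the scene stay as the last step left them, time stands still between calls to the robot, and variables do not carry over. Pictures are saved under pics/ and viewed, and the job is handed in when it is done.

Besides the shell and the picture viewer there is one more tool, called as name(argument=value, ...) on one line, values as JSON. move_arm: Moves the arm, as the interface text tells. Its arguments: {"type":"object","properties":{"deltas":{"type":"array","items":{"type":"object","properties":{"dx":{"type":"number"},"dy":{"type":"number"},"dz":{"type":"number"},"ax":{"type":"number"},"ay":{"type":"number"},"az":{"type":"number"},"fingers":{"type":"number"}}}}},"required":["deltas"]}

```bash
ls; mkdir -p pics; python3 - <<'E'
from rig import manip
import cv2
print(manip.sense())
for n in("scene","top"):
    f=manip.grab_frame(n); cv2.imwrite(f"pics/{n}0.png",cv2.resize(f[:,:,::-1],(768,576),interpolation=cv2.INTER_CUBIC)); 
    cv2.imwrite(f"{n}_raw.png",f[:,:,::-1]); print(n,manip.get_calibration(n))
E
```

```text
pics
{'t': 0.0, 'joint_pos': array([ 71.82201275,  29.12647692, -13.60799006,  86.00832748,
         7.20236089,  65.82723888,  -8.86836869]), 'qvel': array([ 0.04067542,  0.01273684,  0.03921357,  0.00541273, -0.0021819 ,
       -0.05766814, -0.16006744]), 'joint_torque': array([-3.27765676e-06, -6.20600796e+01, -2.18649276e+00, -2.49655116e+01,
        1.28187990e-02,  1.16891289e-02,  3.91842480e-05]), 'tcp_pos': array([ 0.2561559 , -0.56958921,  0.25242105]), 'orientation': array([[-7.81339801e-04,  9.11950033e-01,  4.10300532e-01],
       [ 1.62370347e-03,  4.10301273e-01, -9.11948589e-01],
       [-9.99998377e-01, -4.63353316e-05, -1.80132115e-03]]), 'force': array([-1.15859669,  1.07489364, -0.49114166]), 'wrist_torque': array([ 0.00494595, -0.01315886, -0.04182986]), 'grip_width': 0.08531895144391793}
scene {'mtx': array([[356.97411599,   0.        , 257.59361181],
       [  0.        , 356.97411599, 192.83072753],
       [  0.        ,   0.        ,   1.        ]]), 'rvec': array([ 1.66805861,  1.87234736, -0.75075675]), 'tvec': array([ 0.01418824, -0.32955803,  1.25126844])}
top {'mtx': array([[474.06422122,   0.        , 256.19668796],
       [  0.        , 474.06422122, 189.76048809],
       [  0.        ,   0.        ,   1.        ]]), 'rvec': array([ 2.12986145, -2.13201851,  0.21469064]), 'tvec': array([0.03103331, 0.52974945, 1.01546968])}
```

View pics/scene0.png

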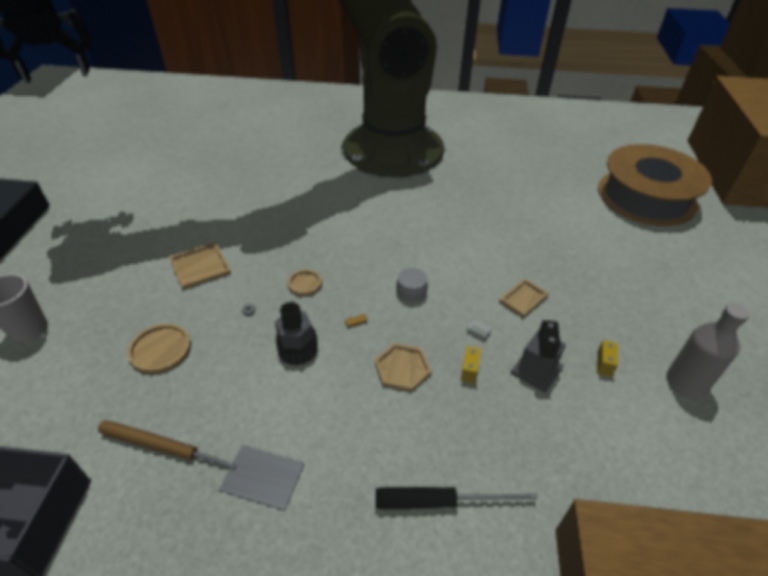

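View pics/top0.png

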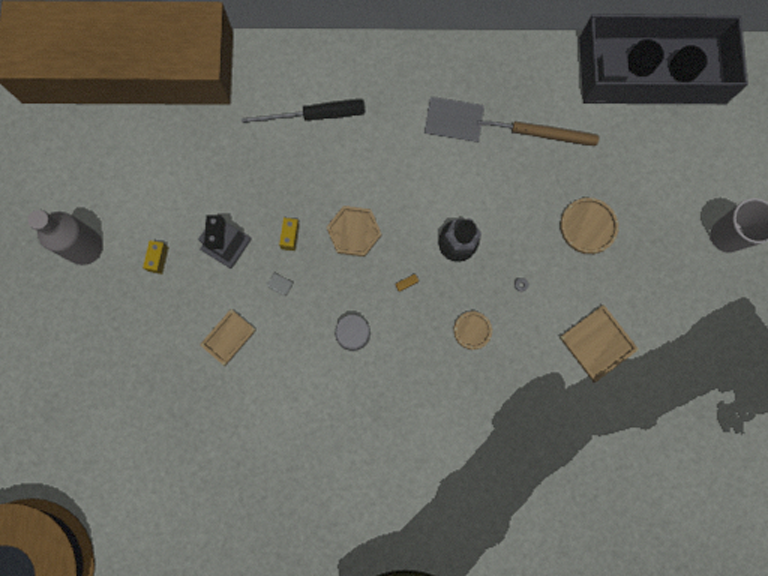

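The top view (768×576 px) shows jaw on foot at (215,232) and bushing on nut on wheel at (460,235). The nests are: wheel (588,225), hex (354,231), foot (598,343), bushing (472,330), jaw (229,337). The look-alikes are yellow jaws at (155,256) and (288,232), and a grey disc at (352,330). The jaw I want is the black block with two dots on top of the foot.

```bash
cat > h.py <<'E'
import numpy as np, cv2
from rig import manip
def cal(n):
    c=manip.get_calibration(n); R=cv2.Rodrigues(np.array(c['rvec'],float))[0]; return np.array(c['mtx']),R,np.array(c['tvec'],float).reshape(3)
def ray(n,uv,z):
    K,R,t=cal(n); uv=np.atleast_2d(np.array(uv,float))
    d=np.c_[uv,np.ones(len(uv))]@np.linalg.inv(K).T@R
    C=-R.T@t; s=(z-C[2])/d[:,2]; return C+s[:,None]*d
def proj(n,P):
    K,R,t=cal(n); p=(np.atleast_2d(P)@R.T+t)@K.T; return p[:,:2]/p[:,2:]
E
python3 - <<'E'
from h import *
f=cv2.imread('top_raw.png'); s=cv2.imread('scene_raw.png')
hsv=cv2.cvtColor(f,cv2.COLOR_BGR2HSV)
print("C",-cal('top')[1].T@cal('top')[2],-cal('scene')[1].T@cal('scene')[2])
for c in [(399,159),(143,156)]: print(hsv[c[1]-20 if 0 else c[1],c[0]], hsv[150,236],hsv[175,236])
m=cv2.inRange(hsv,(8,60,60),(25,160,255))
cs,_=cv2.findContours(m,cv2.RETR_EXTERNAL,cv2.CHAIN_APPROX_NONE)
for c in cs:
    if cv2.contourArea(c)<200: continue
    x,y,w,h=cv2.boundingRect(c)
    if y<100 or y>260: continue
    p=ray('top',c[:,0,:],0.010)[:,:2].astype(np.float32)
    (cx,cy),(a,b),th=cv2.minAreaRect(p); e,r=cv2.minEnclosingCircle(p)
    M=cv2.moments(c); uv=(M['m10']/M['m00'],M['m01']/M['m00'])
    print((x,y,w,h),'mom',ray('top',uv,.01)[0][:2].round(4),'rect',round(cx,4),round(cy,4),round(a,4),round(b,4),round(th,1),'circ',np.round(e,4),round(r*2,4))
    eps=cv2.approxPolyDP(cv2.convexHull(p.reshape(-1,1,2)),0.008,True)[:,0]; print(len(eps), eps.round(3).tolist())
a=cv2.resize(f[130:190,120:180],(400,400),interpolation=cv2.INTER_CUBIC);b=cv2.resize(f[130:190,275:335],(400,400),interpolation=cv2.INTER_CUBIC)
c=cv2.resize(s[205:265,330:390],(400,400),interpolation=cv2.INTER_CUBIC);d=cv2.resize(s[190:250,170:230],(400,400),interpolation=cv2.INTER_CUBIC)
im=np.vstack([np.hstack([a,b]),np.hstack([c,d])]); im=cv2.convertScaleAbs(im,alpha=1.8)
cv2.imwrite('pics/crop1.png',cv2.resize(im,(600,600)))
E
```

```text
C [0.3333175  0.04677472 1.0952113 ] [1.1090634  0.09516604 0.65985172]
[ 18  87 135] [ 18  88 133] [ 47  15 123]
[165  17  30] [ 18  88 133] [ 47  15 123]
(303, 208, 25, 25) mom [ 0.4665 -0.1052] rect 0.4664 -0.1056 0.0555 0.0559 88.8 circ [ 0.4664 -0.1051] 0.0595
6 [[0.49399998784065247, -0.0949999988079071], [0.4779999852180481, -0.07800000160932541], [0.4569999873638153, -0.07800000160932541], [0.4390000104904175, -0.1120000034570694], [0.4519999921321869, -0.13099999725818634], [0.47999998927116394, -0.13099999725818634]]
(134, 207, 36, 37) mom [0.4559 0.2701] rect 0.4563 0.2699 0.0504 0.072 50.1 circ [0.4553 0.2693] 0.0836
4 [[0.4970000088214874, 0.2630000114440918], [0.44600000977516174, 0.3089999854564667], [0.414000004529953, 0.27399998903274536], [0.4659999907016754, 0.23000000417232513]]
(374, 204, 51, 50) mom [ 0.4465 -0.299 ] rect 0.4466 -0.2991 0.087 0.0874 35.5 circ [ 0.4464 -0.2991] 0.1164
4 [[0.5040000081062317, -0.3089999854564667], [0.45500001311302185, -0.24199999868869781], [0.38999998569488525, -0.289000004529953], [0.4359999895095825, -0.35600000619888306]]
(218, 137, 36, 34) mom [0.6238 0.0786] rect 0.6238 0.0787 0.0758 0.0847 52.8 circ [0.6245 0.0787] 0.0864
6 [[0.6650000214576721, 0.09399999678134918], [0.625, 0.11999999731779099], [0.5889999866485596, 0.10300000011920929], [0.5839999914169312, 0.06300000101327896], [0.6159999966621399, 0.03700000047683716], [0.6600000262260437, 0.0560000017285347]]
(374, 132, 38, 37) mom [ 0.6332 -0.2941] rect 0.6336 -0.2945 0.0884 0.0893 87.2 circ [ 0.6332 -0.2946] 0.0925
8 [[0.6779999732971191, -0.28600001335144043], [0.6579999923706055, -0.25600001215934753], [0.6240000128746033, -0.25], [0.593999981880188, -0.27000001072883606], [0.5899999737739563, -0.30300000309944153], [0.6069999933242798, -0.33000001311302185], [0.6430000066757202, -0.33899998664855957], [0.6710000038146973, -0.32199999690055847]]
```

View pics/crop1.png

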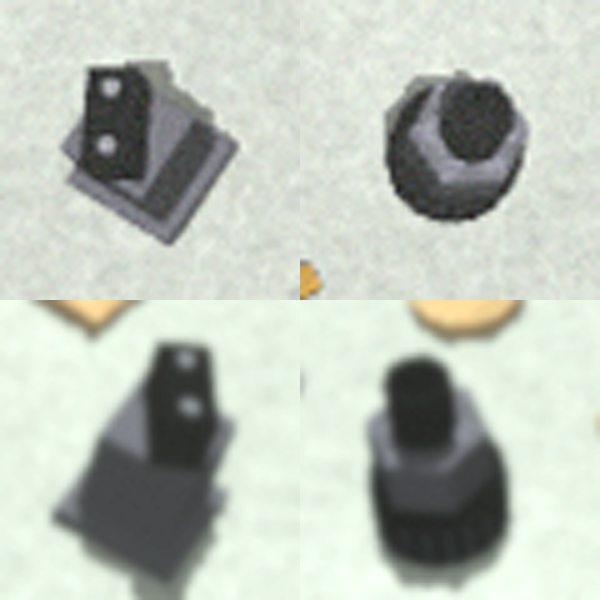

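Crop: the black two-dot block on the foot is the jaw, with yellow ones standing elsewhere on the table. The bushing is on the nut, on the wheel. Nest centres and sizes match the spec. Next I'll measure the two top prints.

```bash
python3 - <<'E'
from h import *
from scipy.optimize import least_squares
f=cv2.imread('top_raw.png'); s=cv2.imread('scene_raw.png')
# jaw dots
def dots(n,img,x0,x1,y0,y1):
    g=cv2.cvtColor(img,cv2.COLOR_BGR2GRAY)
    k=4; c=cv2.resize(g[y0:y1,x0:x1],None,fx=k,fy=k,interpolation=cv2.INTER_CUBIC)
    dark=c<50; dark=cv2.morphologyEx(dark.astype(np.uint8),cv2.MORPH_CLOSE,np.ones((21,21)))
    print(n,c.min(),c.max())
    m=((c>55)&(cv2.erode(dark,np.ones((5,5)))>0)).astype(np.uint8)
    nn,_,st,ce=cv2.connectedComponentsWithStats(m)
    for i in range(1,nn):
        if st[i,4]<10: continue
        uv=(ce[i]+.5)/k-.5+[x0,y0]; print(uv.round(2),st[i,4],ray(n,uv,.09)[0].round(4))
dots('top',f,132,155,138,172); dots('scene',s,352,380,206,240)
# bushing
g=cv2.cvtColor(f,cv2.COLOR_BGR2GRAY); k=4;x0,y0=292,138
c=cv2.resize(g[y0:y0+40,x0:x0+40],None,fx=k,fy=k,interpolation=cv2.INTER_CUBIC)
for th in(40,50):
    m=(c<th).astype(np.uint8); cs,_=cv2.findContours(m,cv2.RETR_EXTERNAL,cv2.CHAIN_APPROX_NONE)
    for q in cs:
        if cv2.contourArea(q)<300: continue
        uv=(q[:,0]+.5)/k-.5+[x0,y0]; print(th,cv2.contourArea(q)/16,uv.min(0),uv.max(0))
        p=ray('top',uv,.09)[:,:2]
        ctr=np.array([.62,-.1])
        for it in range(8):
            away=ctr-np.array([.333,.047]); away/=np.linalg.norm(away)
            sel=((p-ctr)@away>0.0)&(np.linalg.norm(p-ctr,axis=1)<.02)
            r=least_squares(lambda v:np.linalg.norm(p[sel]-v[:2],axis=1)-v[2],[*ctr,.015],loss='soft_l1',f_scale=.001); ctr=r.x[:2]
        print(r.x.round(4),sel.sum(), np.sqrt(2*r.cost/sel.sum()))
E
```

```text
top 17 140
[141.68 146.98] 197 [0.6172 0.2813 0.09  ]
[140.82 158.5 ] 197 [0.5912 0.2821 0.09  ]
[148.41 165.09] 480 [0.5765 0.2651 0.09  ]
[145.62 170.79] 44 [0.5638 0.2706 0.09  ]
scene 24 138
[366.79 216.63] 124 [0.5914 0.2811 0.09  ]
[367.58 225.81] 164 [0.6167 0.2801 0.09  ]
[357.41 235.55] 19 [0.645  0.2569 0.09  ]
40 143.96875 [292.375 147.875] [317.375 173.125]
[ 0.62  -0.1    0.015] 0 nan
40 155.90625 [302.875 146.625] [316.625 161.625]
[ 0.62  -0.1    0.015] 0 nan
50 209.3125 [291.625 147.375] [318.375 173.375]
[ 0.62  -0.1    0.015] 0 nan
50 179.40625 [302.625 146.125] [317.125 162.125]
[ 0.62  -0.1    0.015] 0 nan<stdin>:30: RuntimeWarning: invalid value encountered in scalar divide
```

```bash
cat >> h.py <<'E'
from scipy.optimize import least_squares
def topcircle(img,box,th,z,R,n='top',frac=0.0,dark=True):
    """fit circle of radius R at height z to outer arc (side away from camera) of blob"""
    x0,y0,x1,y1=box;k=4
    g=cv2.cvtColor(img,cv2.COLOR_BGR2GRAY); c=cv2.resize(g[y0:y1,x0:x1],None,fx=k,fy=k,interpolation=cv2.INTER_CUBIC)
    m=((c<th) if dark else (c>th)).astype(np.uint8); cs,_=cv2.findContours(m,cv2.RETR_EXTERNAL,cv2.CHAIN_APPROX_NONE)
    K,Rm,t=cal(n); C=(-Rm.T@t)[:2]
    for q in cs:
        if cv2.contourArea(q)/16<100: continue
        uv=(q[:,0]+.5)/k-.5+[x0,y0]; p=ray(n,uv,z)[:,:2]
        ctr=(p.max(0)+p.min(0))/2
        for it in range(10):
            a=ctr-C; a/=np.linalg.norm(a)
            sel=((p-ctr)@a>frac*R)&(np.linalg.norm(p-ctr,axis=1)<1.4*R)
            if sel.sum()<8: break
            r=least_squares(lambda v:np.linalg.norm(p[sel]-v[:2],axis=1)-v[2],[*ctr,R],loss='soft_l1',f_scale=.001); ctr=r.x[:2]
        print(n,th,uv.min(0),uv.max(0),r.x.round(4),sel.sum(),'rms',np.sqrt(np.mean((np.linalg.norm(p[sel]-ctr,axis=1)-r.x[2])**2)).round(5))
E
python3 - <<'E'
from h import *
f=cv2.imread('top_raw.png'); s=cv2.imread('scene_raw.png')
for th in (40,50): topcircle(f,(300,140,332,163),th,.09,.015)
for th in (40,50): topcircle(s,(180,196,206,222),th,.09,.015,'scene')
E
```

```text
top 40 [302.875 146.625] [316.625 161.625] [ 0.6048 -0.0877  0.014 ] 75 rms 0.00042
top 50 [302.625 146.125] [317.125 162.375] [ 0.6036 -0.0857  0.0167] 93 rms 0.00061
scene 40 [187.625 202.125] [200.125 221.375] [ 0.607  -0.0898  0.0113] 54 rms 0.00025
scene 50 [187.375 201.875] [200.625 221.375] [ 0.6068 -0.0899  0.0121] 58 rms 0.00025
```

```bash
cat >> h.py <<'E'
def goto(x,y,z=None,phi=None,step=.03):
    """print tool-axes shift (cm) to world target, and turn ax (rad)"""
    s=manip.sense(); R=np.array(s['orientation']); p=np.array(s['tcp_pos'])
    ph=np.degrees(np.arctan2(R[1,2],R[0,2]))
    print('t',round(s['t'],2),'pos',p.round(4),'phi',ph.round(1),'tilt',R[:,0].round(3),'w',round(s['grip_width'],4),'F',np.round(s['force'],1))
    if phi is not None:
        d=(phi-ph+180)%360-180; print('turn ax total',round(-np.radians(d),3),'rows',np.ceil(abs(d)/6.5), 'j7',s['joint_pos'][6].round(0))
    w=np.array([x-p[0],y-p[1],(z-p[2]) if z is not None else 0]); l=R.T@w*100
    print('shift cm',l.round(2),'rows',np.ceil(np.linalg.norm(w)/step))
E
python3 - <<'E'
from h import *
goto(.605,-.088,.2)
E
```

```text
t 0.1 pos [ 0.2562 -0.5696  0.2525] phi -65.8 tilt [-0.001  0.001 -1.   ] w 0.0853 F [ 0.  -1.   0.2]
shift cm [  5.3   51.57 -29.6 ] rows 20.0
```

move_arm(deltas=[{"dy": 2.58, "dz": -1.48}, {"dy": 2.58, "dz": -1.48}, {"dy": 2.58, "dz": -1.48}, {"dy": 2.58, "dz": -1.48}, {"dy": 2.58, "dz": -1.48}, {"dy": 2.58, "dz": -1.48}, {"dy": 2.58, "dz": -1.48}, {"dy": 2.58, "dz": -1.48}, {"dy": 2.58, "dz": -1.48}, {"dy": 2.58, "dz": -1.48}])

```text
invalid input at $.deltas[0]: expected keys dx, dy, dz, ax, ay, az, fingers
```

move_arm(deltas=[{"dy": 2.58, "dz": -1.48}, {"dy": 2.58, "dz": -1.48}, {"dy": 2.58, "dz": -1.48}, {"dy": 2.58, "dz": -1.48}, {"dy": 2.58, "dz": -1.48}, {"dy": 2.58, "dz": -1.48}, {"dy": 2.58, "dz": -1.48}, {"dy": 2.58, "dz": -1.48}, {"dy": 2.58, "dz": -1.48}, {"dy": 2.58, "dz": -1.48}])

```text
invalid input at $.deltas[0]: expected keys dx, dy, dz, ax, ay, az, fingers
```

move_arm(deltas=[{}, {"dx": 2}, {"dx": 2}, {"dx": 2}, {}])

```text
invalid input at $.deltas[0]: expected keys dx, dy, dz, ax, ay, az, fingers
```

```bash
python3 - <<'E'
from h import *
goto(.605,-.088,.094)
f=manip.grab_frame('scene')[:,:,::-1]; cv2.imwrite('pics/s1.png',cv2.resize(f[130:280,130:330],(800,600),interpolation=cv2.INTER_CUBIC))
E
```

```text
t 0.1 pos [ 0.2562 -0.5696  0.2525] phi -65.8 tilt [-0.001  0.001 -1.   ] w 0.0853 F [ 0.  -1.   0.2]
shift cm [ 15.9   51.57 -29.59] rows 21.0
```

View pics/s1.png

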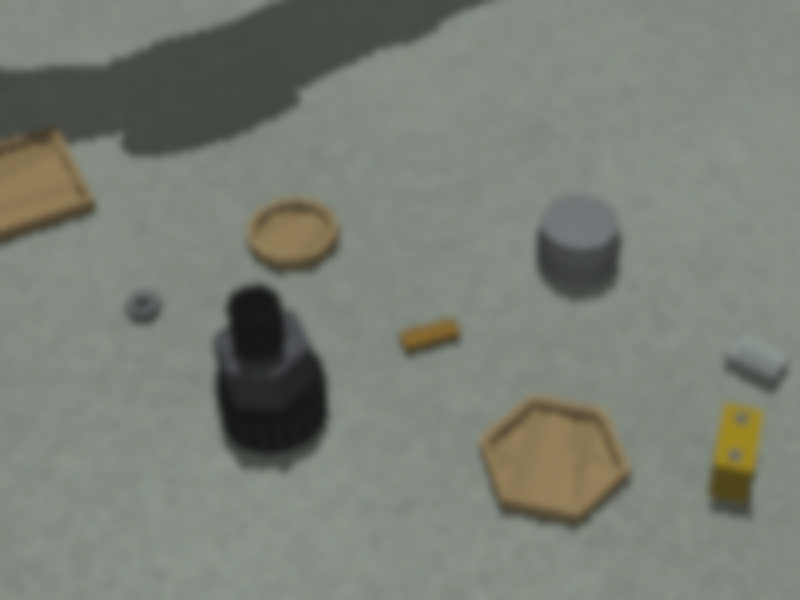

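The rows need all their keys, so nothing moved. The picture shows the stack untouched, with the bushing top at about (255,300).

move_arm(deltas=[{"dx": 0, "dy": 2.58, "dz": -1.48, "ax": 0, "ay": 0, "az": 0, "fingers": 1}, {"dx": 0, "dy": 2.58, "dz": -1.48, "ax": 0, "ay": 0, "az": 0, "fingers": 1}, {"dx": 0, "dy": 2.58, "dz": -1.48, "ax": 0, "ay": 0, "az": 0, "fingers": 1}, {"dx": 0, "dy": 2.58, "dz": -1.48, "ax": 0, "ay": 0, "az": 0, "fingers": 1}, {"dx": 0, "dy": 2.58, "dz": -1.48, "ax": 0, "ay": 0, "az": 0, "fingers": 1}, {"dx": 0, "dy": 2.58, "dz": -1.48, "ax": 0, "ay": 0, "az": 0, "fingers": 1}, {"dx": 0, "dy": 2.58, "dz": -1.48, "ax": 0, "ay": 0, "az": 0, "fingers": 1}, {"dx": 0, "dy": 2.58, "dz": -1.48, "ax": 0, "ay": 0, "az": 0, "fingers": 1}, {"dx": 0, "dy": 2.58, "dz": -1.48, "ax": 0, "ay": 0, "az": 0, "fingers": 1}, {"dx": 0, "dy": 2.58, "dz": -1.48, "ax": 0, "ay": 0, "az": 0, "fingers": 1}])

```text
t: 0.98
tcp_pos: [0.4315, -0.3278, 0.2531]
orientation: [[-0.0, 0.912, 0.41], [0.0, 0.41, -0.912], [-1.0, -0.0, -0.0]]
force: [0.2, 0.1, 1.2]
grip_width: 0.0854
```

move_arm(deltas=[{"dx": 0, "dy": 2.58, "dz": -1.48, "ax": 0, "ay": 0, "az": 0, "fingers": 1}, {"dx": 0, "dy": 2.58, "dz": -1.48, "ax": 0, "ay": 0, "az": 0, "fingers": 1}, {"dx": 0, "dy": 2.58, "dz": -1.48, "ax": 0, "ay": 0, "az": 0, "fingers": 1}, {"dx": 0, "dy": 2.58, "dz": -1.48, "ax": 0, "ay": 0, "az": 0, "fingers": 1}, {"dx": 0, "dy": 2.58, "dz": -1.48, "ax": 0, "ay": 0, "az": 0, "fingers": 1}, {"dx": 0, "dy": 2.58, "dz": -1.48, "ax": 0, "ay": 0, "az": 0, "fingers": 1}, {"dx": 0, "dy": 2.58, "dz": -1.48, "ax": 0, "ay": 0, "az": 0, "fingers": 1}, {"dx": 0, "dy": 2.58, "dz": -1.48, "ax": 0, "ay": 0, "az": 0, "fingers": 1}, {"dx": 0, "dy": 2.58, "dz": -1.48, "ax": 0, "ay": 0, "az": 0, "fingers": 1}, {"dx": 0, "dy": 2.58, "dz": -1.48, "ax": 0, "ay": 0, "az": 0, "fingers": 1}])

```text
t: 1.82
tcp_pos: [0.6061, -0.0871, 0.253]
orientation: [[-0.001, 0.912, 0.41], [-0.0, 0.41, -0.912], [-1.0, -0.001, -0.0]]
force: [1.0, -0.3, -0.5]
grip_width: 0.0854
```

move_arm(deltas=[{"dx": 0, "dy": 0, "dz": 0, "ax": 0, "ay": 0, "az": 0, "fingers": 1}, {"dx": 3, "dy": 0, "dz": 0, "ax": 0, "ay": 0, "az": 0, "fingers": 1}, {"dx": 3, "dy": 0, "dz": 0, "ax": 0, "ay": 0, "az": 0, "fingers": 1}, {"dx": 2, "dy": 0, "dz": 0, "ax": 0, "ay": 0, "az": 0, "fingers": 1}, {"dx": 0, "dy": 0, "dz": 0, "ax": 0, "ay": 0, "az": 0, "fingers": 1}])

```text
t: 2.23
tcp_pos: [0.6028, -0.0884, 0.1687]
orientation: [[-0.008, 0.912, 0.411], [0.001, 0.411, -0.912], [-1.0, -0.007, -0.004]]
force: [-1.2, -1.2, 0.5]
grip_width: 0.0856
```

```bash
python3 - <<'E'
from h import *
goto(.6055,-.088,.096)
f=manip.grab_frame('scene')[:,:,::-1]; cv2.imwrite('pics/s2.png',cv2.resize(f[80:230,130:330],(800,600),interpolation=cv2.INTER_CUBIC))
E
```

```text
t 2.23 pos [ 0.6028 -0.0884  0.1687] phi -65.8 tilt [-0.008  0.001 -1.   ] w 0.0856 F [-1.2 -1.2  0.5]
shift cm [7.27 0.32 0.11] rows 3.0
```

View pics/s2.png

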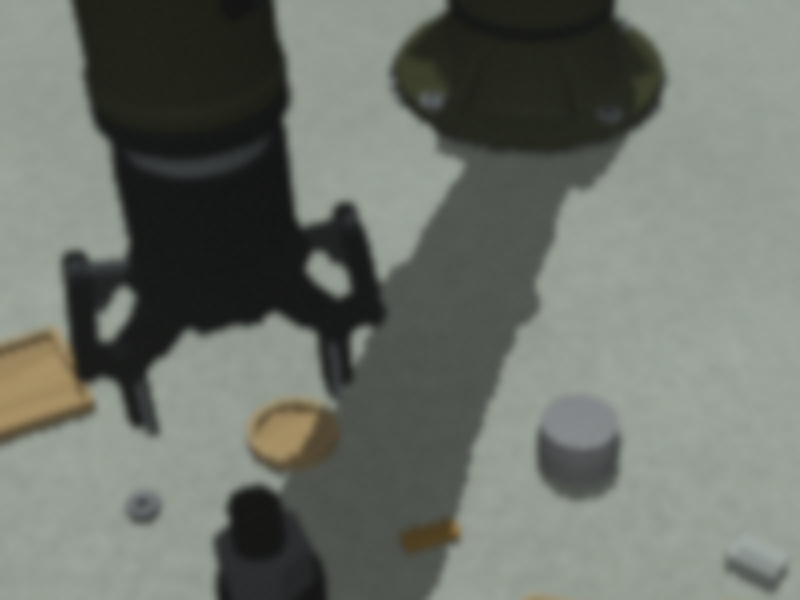

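```bash
python3 - <<'E'
from h import *
s=manip.sense(); p=s['tcp_pos'];R=s['orientation']
for h in (.005,.01,.015,.02,.025): print(h,[ (proj('scene',p+R[:,0]*h+R[:,2]*d)[0]).round(1) for d in(.045,-.045)])
E
```

```text
0.005 [array([167.1, 184. ]), array([211.7, 174.9])]
0.01 [array([167.5, 185.8]), array([211.9, 176.7])]
0.015 [array([167.9, 187.5]), array([212.1, 178.5])]
0.02 [array([168.4, 189.3]), array([212.3, 180.2])]
0.025 [array([168.8, 191.1]), array([212.4, 182. ])]
```

Open fingertips sit about 13 mm ahead of the TCP, which fits the "pads swing" note. Descending on the bushing.

move_arm(deltas=[{"dx": 2, "dy": 0.1, "dz": 0, "ax": 0, "ay": 0, "az": 0, "fingers": 1}, {"dx": 2, "dy": 0, "dz": 0, "ax": 0, "ay": 0, "az": 0, "fingers": 1}, {"dx": 2, "dy": 0, "dz": 0, "ax": 0, "ay": 0, "az": 0, "fingers": 1}, {"dx": 1.5, "dy": 0, "dz": 0, "ax": 0, "ay": 0, "az": 0, "fingers": 1}, {"dx": 0, "dy": 0, "dz": 0, "ax": 0, "ay": 0, "az": 0, "fingers": 1}, {"dx": 0, "dy": 0, "dz": 0, "ax": 0, "ay": 0, "az": 0, "fingers": 1}, {"dx": 0, "dy": 0, "dz": 0, "ax": 0, "ay": 0, "az": 0, "fingers": 1}])

```text
t: 2.87
tcp_pos: [0.6076, -0.088, 0.1002]
orientation: [[0.003, 0.912, 0.41], [-0.0, 0.41, -0.912], [-1.0, 0.002, 0.001]]
force: [0.1, -0.1, 0.4]
grip_width: 0.0854
```

```bash
python3 - <<'E'
from h import *
goto(.6055,-.088,.093)
f=manip.grab_frame('scene')[:,:,::-1]; cv2.imwrite('pics/s3.png',cv2.resize(f[120:270,100:300],(800,600),interpolation=cv2.INTER_CUBIC))
E
```

```text
t 2.87 pos [ 0.6076 -0.088   0.1002] phi -65.8 tilt [ 0.003 -0.    -1.   ] w 0.0854 F [ 0.1 -0.1  0.4]
shift cm [ 0.72 -0.2  -0.09] rows 1.0
```

View pics/s3.png

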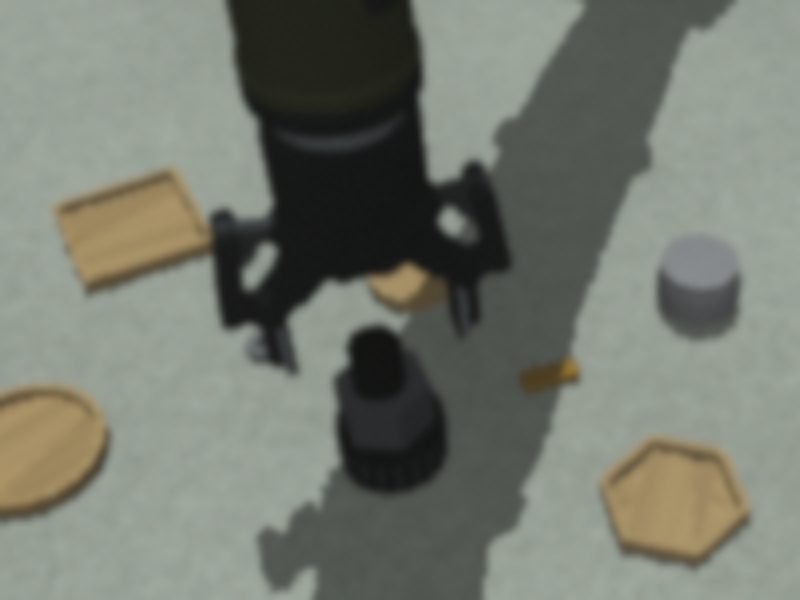

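Fingers straddle the bushing centred: tips at (290,370) and (465,330), bushing at (377,355). Lower a little more, then close.

move_arm(deltas=[{"dx": 0.7, "dy": -0.1, "dz": 0, "ax": 0, "ay": 0, "az": 0, "fingers": 1}, {"dx": 0, "dy": 0, "dz": 0, "ax": 0, "ay": 0, "az": 0, "fingers": 0.5}, {"dx": 0, "dy": 0, "dz": 0, "ax": 0, "ay": 0, "az": 0, "fingers": 0.5}, {"dx": 0, "dy": 0, "dz": 0, "ax": 0, "ay": 0, "az": 0, "fingers": 0.4}, {"dx": 0, "dy": 0, "dz": 0, "ax": 0, "ay": 0, "az": 0, "fingers": 0.3}, {"dx": 0, "dy": 0, "dz": 0, "ax": 0, "ay": 0, "az": 0, "fingers": 0.2}, {"dx": 0, "dy": 0, "dz": 0, "ax": 0, "ay": 0, "az": 0, "fingers": 0.2}, {"dx": 0, "dy": 0, "dz": 0, "ax": 0, "ay": 0, "az": 0, "fingers": 0.1}, {"dx": 0, "dy": 0, "dz": 0, "ax": 0, "ay": 0, "az": 0, "fingers": 0.1}, {"dx": 0, "dy": 0, "dz": 0, "ax": 0, "ay": 0, "az": 0, "fingers": 0}])

```text
t: 3.75
tcp_pos: [0.6059, -0.0883, 0.0917]
orientation: [[0.001, 0.912, 0.41], [-0.0, 0.41, -0.912], [-1.0, 0.001, 0.0]]
force: [-0.2, 0.2, 5.6]
grip_width: 0.0281
```

move_arm(deltas=[{"dx": 0, "dy": 0, "dz": 0, "ax": 0, "ay": 0, "az": 0, "fingers": 0}, {"dx": 0, "dy": 0, "dz": 0, "ax": 0, "ay": 0, "az": 0, "fingers": 0}, {"dx": 0, "dy": 0, "dz": 0, "ax": 0, "ay": 0, "az": 0, "fingers": 0}])

```text
t: 4.0
tcp_pos: [0.6059, -0.0883, 0.0917]
orientation: [[0.001, 0.912, 0.41], [-0.0, 0.41, -0.912], [-1.0, 0.001, 0.0]]
force: [-0.1, 0.3, 5.3]
grip_width: 0.0278
```

```bash
python3 - <<'E'
from h import *
goto(.6055,-.088,.093)
f=manip.grab_frame('scene')[:,:,::-1]; cv2.imwrite('pics/s4.png',cv2.resize(f[120:270,100:300],(800,600),interpolation=cv2.INTER_CUBIC))
E
```

```text
t 4.0 pos [ 0.6059 -0.0883  0.0917] phi -65.8 tilt [ 0.001 -0.    -1.   ] w 0.0278 F [-0.1  0.3  5.3]
shift cm [-0.13 -0.02 -0.04] rows 1.0
```

View pics/s4.png

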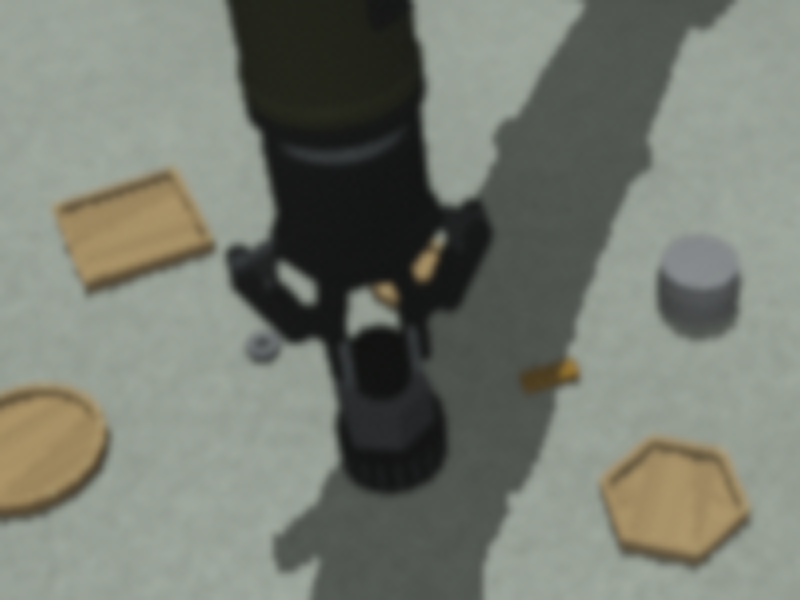

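Bushing gripped (width 28 mm, stack still upright). Lifting.

move_arm(deltas=[{"dx": -0.5, "dy": 0, "dz": 0, "ax": 0, "ay": 0, "az": 0, "fingers": 0}, {"dx": -0.5, "dy": 0, "dz": 0, "ax": 0, "ay": 0, "az": 0, "fingers": 0}, {"dx": -1, "dy": 0, "dz": 0, "ax": 0, "ay": 0, "az": 0, "fingers": 0}, {"dx": -2, "dy": 0, "dz": 0, "ax": 0, "ay": 0, "az": 0, "fingers": 0}, {"dx": -2, "dy": 0, "dz": 0, "ax": 0, "ay": 0, "az": 0, "fingers": 0}, {"dx": 0, "dy": 0, "dz": 0, "ax": 0, "ay": 0, "az": 0, "fingers": 0}])

```text
t: 4.55
tcp_pos: [0.6075, -0.0883, 0.1557]
orientation: [[0.006, 0.912, 0.41], [-0.001, 0.41, -0.912], [-1.0, 0.005, 0.003]]
force: [0.1, 0.4, 0.9]
grip_width: 0.0277
```

```bash
python3 - <<'E'
from h import *
goto(.4665,-.105)
E
```

```text
t 4.55 pos [ 0.6075 -0.0883  0.1557] phi -65.8 tilt [ 0.006 -0.001 -1.   ] w 0.0277 F [0.1 0.4 0.9]
shift cm [ -0.08 -13.55  -4.26] rows 5.0
```

move_arm(deltas=[{"dx": 0, "dy": -2.7, "dz": -0.85, "ax": 0, "ay": 0, "az": 0, "fingers": 0}, {"dx": 0, "dy": -2.7, "dz": -0.85, "ax": 0, "ay": 0, "az": 0, "fingers": 0}, {"dx": 0, "dy": -2.7, "dz": -0.85, "ax": 0, "ay": 0, "az": 0, "fingers": 0}, {"dx": 0, "dy": -2.7, "dz": -0.85, "ax": 0, "ay": 0, "az": 0, "fingers": 0}, {"dx": 0, "dy": -2.7, "dz": -0.85, "ax": 0, "ay": 0, "az": 0, "fingers": 0}, {"dx": 0, "dy": 0, "dz": 0, "ax": 0, "ay": 0, "az": 0, "fingers": 0}, {"dx": 3, "dy": 0, "dz": 0, "ax": 0, "ay": 0, "az": 0, "fingers": 0}, {"dx": 3, "dy": 0, "dz": 0, "ax": 0, "ay": 0, "az": 0, "fingers": 0}, {"dx": 3, "dy": 0, "dz": 0, "ax": 0, "ay": 0, "az": 0, "fingers": 0}, {"dx": 0, "dy": 0, "dz": 0, "ax": 0, "ay": 0, "az": 0, "fingers": 0}])

```text
t: 5.38
tcp_pos: [0.4628, -0.1045, 0.0576]
orientation: [[-0.006, 0.912, 0.411], [0.001, 0.411, -0.912], [-1.0, -0.005, -0.004]]
force: [-1.0, -0.1, 0.3]
grip_width: 0.0277
```

```bash
python3 - <<'E'
from h import *
goto(.4665,-.105,.0357)
f=manip.grab_frame('scene')[:,:,::-1]; cv2.imwrite('pics/s5.png',cv2.resize(f[100:250,100:300],(800,600),interpolation=cv2.INTER_CUBIC))
E
```

```text
t 5.38 pos [ 0.4628 -0.1045  0.0576] phi -65.8 tilt [-0.006  0.001 -1.   ] w 0.0277 F [-1.  -0.1  0.3]
shift cm [2.18 0.33 0.21] rows 1.0
```

View pics/s5.png

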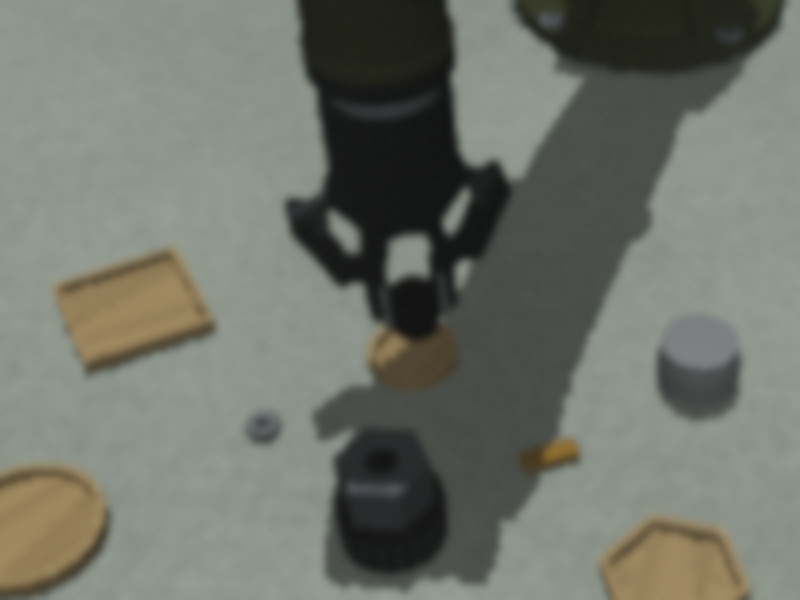

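The bushing is over its nest, centred laterally at (412,330) against nest (412,355). The nut and wheel are undisturbed. Lowering gently.

move_arm(deltas=[{"dx": 0.8, "dy": 0.15, "dz": 0.1, "ax": 0, "ay": 0, "az": 0, "fingers": 0}, {"dx": 0.6, "dy": 0, "dz": 0, "ax": 0, "ay": 0, "az": 0, "fingers": 0}, {"dx": 0.2, "dy": 0, "dz": 0, "ax": 0, "ay": 0, "az": 0, "fingers": 0}, {"dx": 0, "dy": 0, "dz": 0, "ax": 0, "ay": 0, "az": 0, "fingers": 0}, {"dx": 0, "dy": 0, "dz": 0, "ax": 0, "ay": 0, "az": 0, "fingers": 0}, {"dx": 0, "dy": 0, "dz": 0, "ax": 0, "ay": 0, "az": 0, "fingers": 0}])

```text
t: 5.93
tcp_pos: [0.4671, -0.1053, 0.0459]
orientation: [[0.001, 0.912, 0.41], [-0.0, 0.41, -0.912], [-1.0, 0.001, 0.001]]
force: [0.1, 0.4, 0.1]
grip_width: 0.0277
```

```bash
python3 - <<'E'
from h import *
goto(.4665,-.105,.0357)
f=manip.grab_frame('top')[:,:,::-1]; cv2.imwrite('pics/t5.png',cv2.resize(f[110:260,240:440],(800,600),interpolation=cv2.INTER_CUBIC)); cv2.imwrite('t5.png',f)
E
```

```text
t 5.93 pos [ 0.4671 -0.1053  0.0459] phi -65.8 tilt [ 0.001 -0.    -1.   ] w 0.0277 F [0.1 0.4 0.1]
shift cm [ 1.02 -0.04 -0.06] rows 1.0
```

View pics/t5.png

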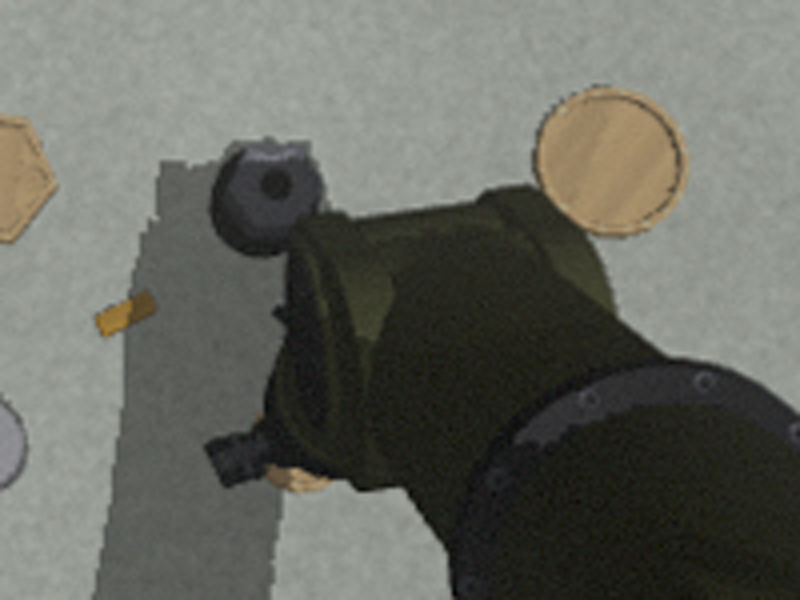

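The arm hides the nest in this view, but the TCP is within 1 mm of its centre. Lowering to the floor (TCP about 0.036).

move_arm(deltas=[{"dx": 0.5, "dy": 0, "dz": 0, "ax": 0, "ay": 0, "az": 0, "fingers": 0}, {"dx": 0.3, "dy": 0, "dz": 0, "ax": 0, "ay": 0, "az": 0, "fingers": 0}, {"dx": 0.15, "dy": 0, "dz": 0, "ax": 0, "ay": 0, "az": 0, "fingers": 0}, {"dx": 0, "dy": 0, "dz": 0, "ax": 0, "ay": 0, "az": 0, "fingers": 0}, {"dx": 0, "dy": 0, "dz": 0, "ax": 0, "ay": 0, "az": 0, "fingers": 0}, {"dx": 0, "dy": 0, "dz": 0, "ax": 0, "ay": 0, "az": 0, "fingers": 0}])

```text
t: 6.48
tcp_pos: [0.4666, -0.1052, 0.0357]
orientation: [[-0.0, 0.912, 0.41], [0.0, 0.41, -0.912], [-1.0, -0.0, -0.0]]
force: [-0.6, 0.2, 2.1]
grip_width: 0.028
```

Light contact at 2 N and the expected height. Releasing and rising.

move_arm(deltas=[{"dx": 0, "dy": 0, "dz": 0, "ax": 0, "ay": 0, "az": 0, "fingers": 0.4}, {"dx": 0, "dy": 0, "dz": 0, "ax": 0, "ay": 0, "az": 0, "fingers": 0.6}, {"dx": 0, "dy": 0, "dz": 0, "ax": 0, "ay": 0, "az": 0, "fingers": 0.8}, {"dx": 0, "dy": 0, "dz": 0, "ax": 0, "ay": 0, "az": 0, "fingers": 1}, {"dx": -1, "dy": 0, "dz": 0, "ax": 0, "ay": 0, "az": 0, "fingers": 1}, {"dx": -2, "dy": 0, "dz": 0, "ax": 0, "ay": 0, "az": 0, "fingers": 1}, {"dx": -3, "dy": 0, "dz": 0, "ax": 0, "ay": 0, "az": 0, "fingers": 1}, {"dx": -3, "dy": 0, "dz": 0, "ax": 0, "ay": 0, "az": 0, "fingers": 1}, {"dx": -3, "dy": 0, "dz": 0, "ax": 0, "ay": 0, "az": 0, "fingers": 1}, {"dx": -3, "dy": 0, "dz": 0, "ax": 0, "ay": 0, "az": 0, "fingers": 1}])

```text
t: 7.32
tcp_pos: [0.4664, -0.1051, 0.1872]
orientation: [[-0.0, 0.912, 0.41], [0.0, 0.41, -0.912], [-1.0, -0.0, -0.0]]
force: [1.4, 0.4, -0.0]
grip_width: 0.0849
```

```bash
python3 - <<'E'
from h import *
goto(.605,-.088,.08)
a=manip.grab_frame('top')[:,:,::-1]; cv2.imwrite('t6.png',a)
b=manip.grab_frame('scene')[:,:,::-1]; cv2.imwrite('s6.png',b)
c=cv2.resize(a[130:200,270:340],(400,400),interpolation=cv2.INTER_CUBIC)
d=cv2.resize(b[160:260,155:255],(400,400),interpolation=cv2.INTER_CUBIC)
cv2.imwrite('pics/t6.png',cv2.convertScaleAbs(np.hstack([c,d]),alpha=1.6))
E
```

```text
t 7.32 pos [ 0.4664 -0.1051  0.1872] phi -65.8 tilt [-0.  0. -1.] w 0.0849 F [ 1.4  0.4 -0. ]
shift cm [10.72 13.34  4.13] rows 6.0
```

View pics/t6.png

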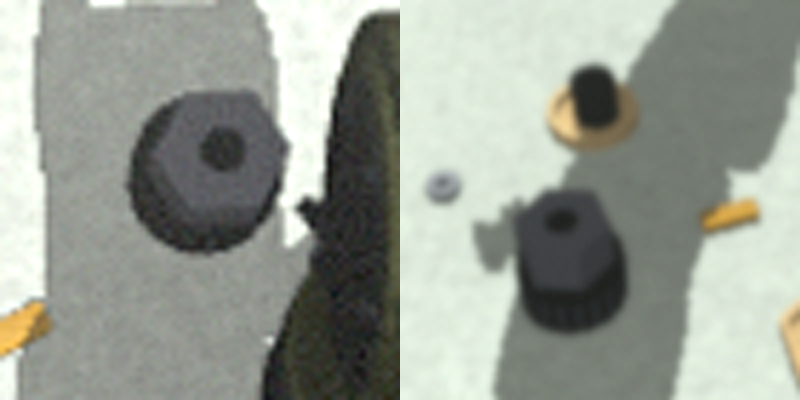

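The bushing stands in its nest at (595,100). The nut's top face is clear at (220,150) in the left crop. Measuring it.

```bash
python3 - <<'E'
from h import *
f=cv2.imread('t6.png'); g=cv2.cvtColor(f,cv2.COLOR_BGR2GRAY)
x0,y0,k=285,140,6
c=cv2.resize(f[y0:y0+40,x0:x0+45],None,fx=k,fy=k,interpolation=cv2.INTER_CUBIC)
gg=cv2.cvtColor(c,cv2.COLOR_BGR2GRAY); print([int(g[156,u]) for u in range(288,330)])
print([int(g[v,309]) for v in range(140,180)])
for lo,hi in((42,80),(46,80)):
    m=((gg>lo)&(gg<hi)).astype(np.uint8); m=cv2.morphologyEx(m,cv2.MORPH_OPEN,np.ones((13,13)))
    n,l,st,ce=cv2.connectedComponentsWithStats(m); i=l[int((160-y0)*k),int((310-x0)*k)]; print(st[i])
    q=cv2.findContours((l==i).astype(np.uint8),cv2.RETR_EXTERNAL,cv2.CHAIN_APPROX_NONE)[0][0]
    uv=(q[:,0]+.5)/k-.5+[x0,y0]; p=ray('top',uv,.06)[:,:2].astype(np.float32)
    h=cv2.convexHull(p); M=cv2.moments(h); print('ctr',M['m10']/M['m00'],M['m01']/M['m00'],'area',M['m00'],'exp',.048**2*.866)
    for th in range(0,60,5):
        w=[np.ptp(p@[np.cos(np.radians(th+a)),np.sin(np.radians(th+a))]) for a in(0,60,120)]; print(th,np.round(w,4),end=' ')
    print()
    cv2.drawContours(c,[q],-1,(0,0,255),1)
cv2.imwrite('pics/hex.png',cv2.resize(c,None,fx=2,fy=2))
E
```

```text
[98, 96, 98, 98, 93, 53, 35, 36, 46, 57, 58, 60, 59, 62, 61, 61, 56, 40, 33, 29, 32, 29, 34, 33, 39, 54, 60, 58, 58, 59, 56, 51, 96, 159, 160, 152, 153, 159, 139, 47, 21, 29]
[100, 97, 100, 98, 104, 92, 67, 60, 64, 64, 61, 61, 46, 34, 39, 35, 29, 29, 33, 33, 55, 59, 57, 59, 61, 56, 50, 42, 43, 35, 32, 28, 27, 33, 84, 93, 93, 92, 92, 96]
[   69    36   141   135 13174]
ctr 0.6039884947170816 -0.08569712890938458 area 0.002251711438074566 exp 0.001995264
0 [0.052  0.0523 0.0546] 5 [0.0525 0.0516 0.0551] 10 [0.0533 0.0518 0.0558] 15 [0.0545 0.0523 0.0564] 20 [0.0554 0.0524 0.0572] 25 [0.0558 0.0527 0.0576] 30 [0.0562 0.053  0.0577] 35 [0.0562 0.054  0.0574] 40 [0.0558 0.0545 0.0571] 45 [0.055  0.0546 0.0565] 50 [0.0539 0.0543 0.0554] 55 [0.0526 0.0539 0.0539] 
[   72    36   138   127 11911]
ctr 0.605446105939454 -0.08670736222892077 area 0.0020502398279417244 exp 0.001995264
0 [0.0489 0.0506 0.0517] 5 [0.0494 0.05   0.0514] 10 [0.0506 0.0506 0.0516] 15 [0.0521 0.0511 0.0529] 20 [0.0533 0.0512 0.0539] 25 [0.054  0.0516 0.0544] 30 [0.0542 0.0518 0.0547] 35 [0.0543 0.0522 0.0546] 40 [0.0541 0.0523 0.0542] 45 [0.0534 0.0522 0.0534] 50 [0.0524 0.0519 0.0523] 55 [0.051  0.0515 0.0508]
```

View pics/hex.png

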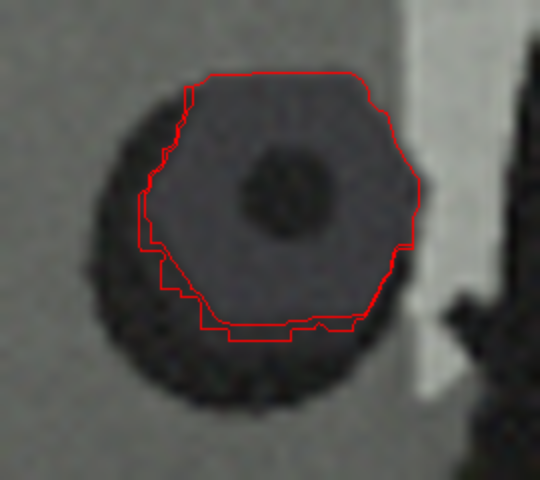

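Nut: centre (0.6055,−0.0868), flats at about 2° mod 60, across flats ≈ 50 mm as expected. I'll grip at a closing axis of −58°.

move_arm(deltas=[{"dx": 0, "dy": 0, "dz": 0, "ax": -0.068, "ay": 0, "az": 0, "fingers": 1}, {"dx": 0, "dy": 0, "dz": 0, "ax": -0.068, "ay": 0, "az": 0, "fingers": 1}, {"dx": 0, "dy": 2.55, "dz": 1.16, "ax": 0, "ay": 0, "az": 0, "fingers": 1}, {"dx": 0, "dy": 2.55, "dz": 1.16, "ax": 0, "ay": 0, "az": 0, "fingers": 1}, {"dx": 0, "dy": 2.55, "dz": 1.16, "ax": 0, "ay": 0, "az": 0, "fingers": 1}, {"dx": 0, "dy": 2.55, "dz": 1.16, "ax": 0, "ay": 0, "az": 0, "fingers": 1}, {"dx": 0, "dy": 2.55, "dz": 1.16, "ax": 0, "ay": 0, "az": 0, "fingers": 1}, {"dx": 3, "dy": 0, "dz": 0, "ax": 0, "ay": 0, "az": 0, "fingers": 1}, {"dx": 3, "dy": 0, "dz": 0, "ax": 0, "ay": 0, "az": 0, "fingers": 1}, {"dx": 2, "dy": 0, "dz": 0, "ax": 0, "ay": 0, "az": 0, "fingers": 1}])

```text
t: 8.25
tcp_pos: [0.6046, -0.0865, 0.1023]
orientation: [[-0.003, 0.848, 0.531], [0.001, 0.531, -0.848], [-1.0, -0.002, -0.002]]
force: [-0.0, -1.0, -0.7]
grip_width: 0.0858
```

move_arm(deltas=[{"dx": 0, "dy": 0, "dz": 0, "ax": 0, "ay": 0, "az": 0, "fingers": 1}, {"dx": 0, "dy": 0, "dz": 0, "ax": 0, "ay": 0, "az": 0, "fingers": 1}, {"dx": 0, "dy": 0, "dz": 0, "ax": 0, "ay": 0, "az": 0, "fingers": 1}])

```text
t: 8.5
tcp_pos: [0.6062, -0.0867, 0.1066]
orientation: [[0.001, 0.848, 0.53], [0.0, 0.53, -0.848], [-1.0, 0.001, 0.001]]
force: [0.3, 0.4, 1.5]
grip_width: 0.0855
```

```bash
python3 - <<'E'
from h import *
goto(.6055,-.0868,.06,-58)
E
```

```text
t 8.5 pos [ 0.6062 -0.0867  0.1066] phi -58.0 tilt [ 0.001  0.    -1.   ] w 0.0855 F [0.3 0.4 1.5]
turn ax total 0.0 rows 1.0 j7 -67.0
shift cm [ 4.66 -0.07 -0.03] rows 2.0
```

move_arm(deltas=[{"dx": 2, "dy": 0, "dz": 0, "ax": 0, "ay": 0, "az": 0, "fingers": 1}, {"dx": 1.6, "dy": 0, "dz": 0, "ax": 0, "ay": 0, "az": 0, "fingers": 1}, {"dx": 1, "dy": 0, "dz": 0, "ax": 0, "ay": 0, "az": 0, "fingers": 1}, {"dx": 0, "dy": 0, "dz": 0, "ax": 0, "ay": 0, "az": 0, "fingers": 0.8}, {"dx": 0, "dy": 0, "dz": 0, "ax": 0, "ay": 0, "az": 0, "fingers": 0.7}, {"dx": 0, "dy": 0, "dz": 0, "ax": 0, "ay": 0, "az": 0, "fingers": 0.6}, {"dx": 0, "dy": 0, "dz": 0, "ax": 0, "ay": 0, "az": 0, "fingers": 0.5}, {"dx": 0, "dy": 0, "dz": 0, "ax": 0, "ay": 0, "az": 0, "fingers": 0.4}, {"dx": 0, "dy": 0, "dz": 0, "ax": 0, "ay": 0, "az": 0, "fingers": 0.2}, {"dx": 0, "dy": 0, "dz": 0, "ax": 0, "ay": 0, "az": 0, "fingers": 0}])

```text
t: 9.33
tcp_pos: [0.6068, -0.0868, 0.0615]
orientation: [[0.003, 0.848, 0.53], [-0.0, 0.53, -0.848], [-1.0, 0.002, 0.002]]
force: [-1.1, -0.4, 6.5]
grip_width: 0.0467
```

move_arm(deltas=[{"dx": 0, "dy": 0, "dz": 0, "ax": 0, "ay": 0, "az": 0, "fingers": 0}, {"dx": 0, "dy": 0, "dz": 0, "ax": 0, "ay": 0, "az": 0, "fingers": 0}, {"dx": 0, "dy": 0, "dz": 0, "ax": 0, "ay": 0, "az": 0, "fingers": 0}])

```text
t: 9.58
tcp_pos: [0.6067, -0.0868, 0.0615]
orientation: [[0.003, 0.848, 0.53], [-0.0, 0.53, -0.848], [-1.0, 0.002, 0.002]]
force: [-1.1, -0.9, 6.4]
grip_width: 0.0469
```

```bash
python3 - <<'E'
from h import *
goto(.6055,-.0868,.06,-58)
f=manip.grab_frame('scene')[:,:,::-1]; cv2.imwrite('pics/s7.png',cv2.resize(f[120:270,100:300],(800,600),interpolation=cv2.INTER_CUBIC))
E
```

```text
t 9.58 pos [ 0.6067 -0.0868  0.0615] phi -58.0 tilt [ 0.003 -0.    -1.   ] w 0.0469 F [-1.1 -0.9  6.4]
turn ax total 0.0 rows 1.0 j7 -69.0
shift cm [ 0.15 -0.1  -0.07] rows 1.0
```

View pics/s7.png

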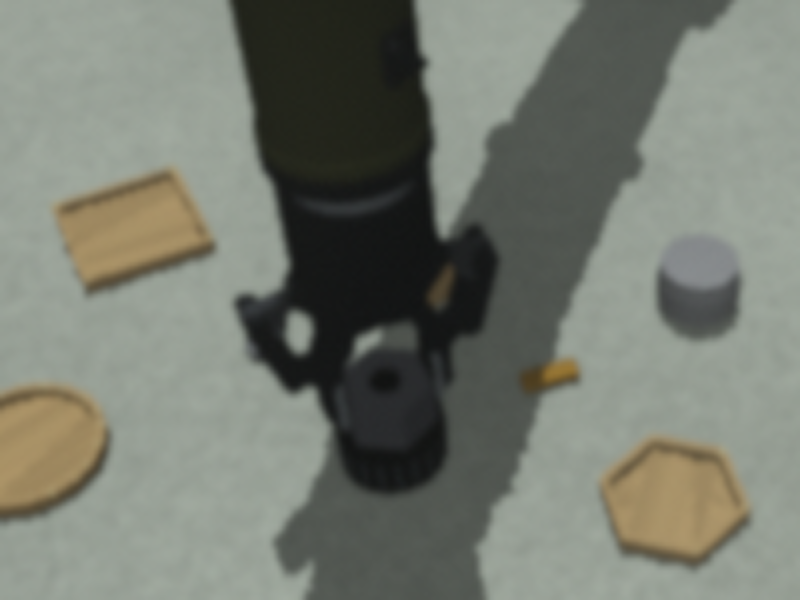

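Nut gripped on its flats (47 mm), stack upright. Lifting and carrying it to the hex nest at (0.624,0.079).

move_arm(deltas=[{"dx": -0.5, "dy": 0, "dz": 0, "ax": 0, "ay": 0, "az": 0, "fingers": 0}, {"dx": -0.5, "dy": 0, "dz": 0, "ax": 0, "ay": 0, "az": 0, "fingers": 0}, {"dx": -1, "dy": 0, "dz": 0, "ax": 0, "ay": 0, "az": 0, "fingers": 0}, {"dx": -2, "dy": 0, "dz": 0, "ax": 0, "ay": 0, "az": 0, "fingers": 0}, {"dx": -1.5, "dy": 0, "dz": 0, "ax": 0, "ay": 0, "az": 0, "fingers": 0}, {"dx": 0, "dy": 0, "dz": 0, "ax": 0, "ay": 0, "az": 0, "fingers": 0}])

```text
t: 10.13
tcp_pos: [0.6075, -0.0868, 0.1187]
orientation: [[0.006, 0.848, 0.53], [-0.0, 0.53, -0.848], [-1.0, 0.004, 0.003]]
force: [0.9, 0.4, -0.3]
grip_width: 0.0469
```

move_arm(deltas=[{"dx": 0, "dy": 1.71, "dz": -2.19, "ax": 0, "ay": 0, "az": 0, "fingers": 0}, {"dx": 0, "dy": 1.71, "dz": -2.19, "ax": 0, "ay": 0, "az": 0, "fingers": 0}, {"dx": 0, "dy": 1.71, "dz": -2.19, "ax": 0, "ay": 0, "az": 0, "fingers": 0}, {"dx": 0, "dy": 1.71, "dz": -2.19, "ax": 0, "ay": 0, "az": 0, "fingers": 0}, {"dx": 0, "dy": 1.71, "dz": -2.19, "ax": 0, "ay": 0, "az": 0, "fingers": 0}, {"dx": 0, "dy": 1.71, "dz": -2.19, "ax": 0, "ay": 0, "az": 0, "fingers": 0}, {"dx": 2.5, "dy": 0, "dz": 0, "ax": 0, "ay": 0, "az": 0, "fingers": 0}, {"dx": 2.5, "dy": 0, "dz": 0, "ax": 0, "ay": 0, "az": 0, "fingers": 0}, {"dx": 0, "dy": 0, "dz": 0, "ax": 0, "ay": 0, "az": 0, "fingers": 0}, {"dx": 0, "dy": 0, "dz": 0, "ax": 0, "ay": 0, "az": 0, "fingers": 0}])

```text
t: 10.97
tcp_pos: [0.6219, 0.0786, 0.0638]
orientation: [[-0.003, 0.848, 0.53], [-0.001, 0.53, -0.848], [-1.0, -0.003, -0.001]]
force: [-0.3, 0.3, -0.5]
grip_width: 0.0466
```

```bash
python3 - <<'E'
from h import *
goto(.6238,.0786,.0355)
f=manip.grab_frame('scene')[:,:,::-1]; cv2.imwrite('pics/s8.png',cv2.resize(f[150:300,150:350],(800,600),interpolation=cv2.INTER_CUBIC))
E
```

```text
t 10.97 pos [0.6219 0.0786 0.0638] phi -58.0 tilt [-0.003 -0.001 -1.   ] w 0.0466 F [-0.3  0.3 -0.5]
shift cm [2.83 0.17 0.1 ] rows 1.0
```

View pics/s8.png

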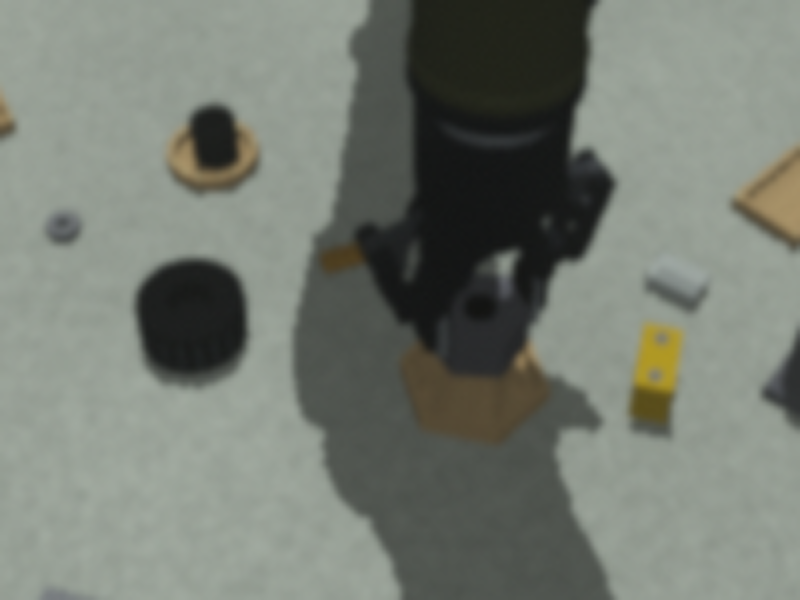

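The nut is held level over its nest: nut at (484,330), nest at (476,395). Lowering.

move_arm(deltas=[{"dx": 1.2, "dy": 0.1, "dz": 0, "ax": 0, "ay": 0, "az": 0, "fingers": 0}, {"dx": 0.5, "dy": 0, "dz": 0, "ax": 0, "ay": 0, "az": 0, "fingers": 0}, {"dx": 0.3, "dy": 0, "dz": 0, "ax": 0, "ay": 0, "az": 0, "fingers": 0}, {"dx": 0, "dy": 0, "dz": 0, "ax": 0, "ay": 0, "az": 0, "fingers": 0}, {"dx": 0, "dy": 0, "dz": 0, "ax": 0, "ay": 0, "az": 0, "fingers": 0}, {"dx": 0, "dy": 0, "dz": 0, "ax": 0, "ay": 0, "az": 0, "fingers": 0}])

```text
t: 11.52
tcp_pos: [0.624, 0.0795, 0.0451]
orientation: [[0.001, 0.848, 0.53], [0.0, 0.53, -0.848], [-1.0, 0.001, 0.0]]
force: [-0.5, 0.4, -0.5]
grip_width: 0.0464
```

move_arm(deltas=[{"dx": 0.5, "dy": 0, "dz": 0, "ax": 0, "ay": 0, "az": 0, "fingers": 0}, {"dx": 0.3, "dy": 0, "dz": 0, "ax": 0, "ay": 0, "az": 0, "fingers": 0}, {"dx": 0.15, "dy": 0, "dz": 0, "ax": 0, "ay": 0, "az": 0, "fingers": 0}, {"dx": 0, "dy": 0, "dz": 0, "ax": 0, "ay": 0, "az": 0, "fingers": 0}, {"dx": 0, "dy": 0, "dz": 0, "ax": 0, "ay": 0, "az": 0, "fingers": 0}, {"dx": 0, "dy": 0, "dz": 0, "ax": 0, "ay": 0, "az": 0, "fingers": 0}])

```text
t: 12.02
tcp_pos: [0.6237, 0.0795, 0.0356]
orientation: [[-0.0, 0.848, 0.53], [-0.0, 0.53, -0.848], [-1.0, -0.0, 0.0]]
force: [-2.1, -0.4, 5.8]
grip_width: 0.0464
```

Contact at 6 N. Releasing and rising.

move_arm(deltas=[{"dx": 0, "dy": 0, "dz": 0, "ax": 0, "ay": 0, "az": 0, "fingers": 0.6}, {"dx": 0, "dy": 0, "dz": 0, "ax": 0, "ay": 0, "az": 0, "fingers": 0.8}, {"dx": 0, "dy": 0, "dz": 0, "ax": 0, "ay": 0, "az": 0, "fingers": 1}, {"dx": 0, "dy": 0, "dz": 0, "ax": 0, "ay": 0, "az": 0, "fingers": 1}, {"dx": -1, "dy": 0, "dz": 0, "ax": 0, "ay": 0, "az": 0, "fingers": 1}, {"dx": -2, "dy": 0, "dz": 0, "ax": 0, "ay": 0, "az": 0, "fingers": 1}, {"dx": -3, "dy": 0, "dz": 0, "ax": 0, "ay": 0, "az": 0, "fingers": 1}, {"dx": -3, "dy": 0, "dz": 0, "ax": 0, "ay": 0, "az": 0, "fingers": 1}, {"dx": -3, "dy": 0, "dz": 0, "ax": 0, "ay": 0, "az": 0, "fingers": 1}, {"dx": -3, "dy": 0, "dz": 0, "ax": 0, "ay": 0, "az": 0, "fingers": 1}])

```text
t: 12.85
tcp_pos: [0.6236, 0.0796, 0.1875]
orientation: [[0.0, 0.848, 0.53], [0.0, 0.53, -0.848], [-1.0, 0.0, -0.0]]
force: [0.7, 0.1, 0.3]
grip_width: 0.085
```

```bash
python3 - <<'E'
from h import *
goto(.605,-.088,.15)
a=manip.grab_frame('top')[:,:,::-1]; cv2.imwrite('t9.png',a)
b=manip.grab_frame('scene')[:,:,::-1]; cv2.imwrite('s9.png',b)
c=cv2.resize(a[120:220,220:345],(400,320),interpolation=cv2.INTER_CUBIC)
d=cv2.resize(b[180:280,175:300],(400,320),interpolation=cv2.INTER_CUBIC)
cv2.imwrite('pics/t9.png',cv2.convertScaleAbs(np.hstack([c,d]),alpha=1.6))
for th in(40,50,60): topcircle(a,(285,140,330,185),th,.03,.031)
for th in(40,50,60): topcircle(b,(178,204,216,246),th,.03,.031,'scene')
E
```

```text
t 12.85 pos [0.6236 0.0796 0.1875] phi -58.0 tilt [ 0.  0. -1.] w 0.085 F [0.7 0.1 0.3]
shift cm [  3.75 -10.46  13.22] rows 6.0
top 60 [312.375 139.625] [329.375 159.625] [ 0.6374 -0.1242  0.0177] 98 rms 0.00222
top 60 [284.625 139.625] [306.125 184.375] [-230.2908   -0.8353  230.9338] 0 rms nan
scene 40 [185.125 215.875] [209.875 242.125] [ 0.6096 -0.0866  0.0272] 124 rms 0.00031
scene 50 [184.625 215.375] [210.375 242.625] [ 0.6091 -0.0868  0.0279] 126 rms 0.00025
scene 60 [184.375 215.125] [210.625 243.125] [ 0.6088 -0.0869  0.0286] 127 rms 0.00026
  return _methods._mean(a, axis=axis, dtype=dtype,
  ret = ret.dtype.type(ret / rcount)
```

View pics/t9.png

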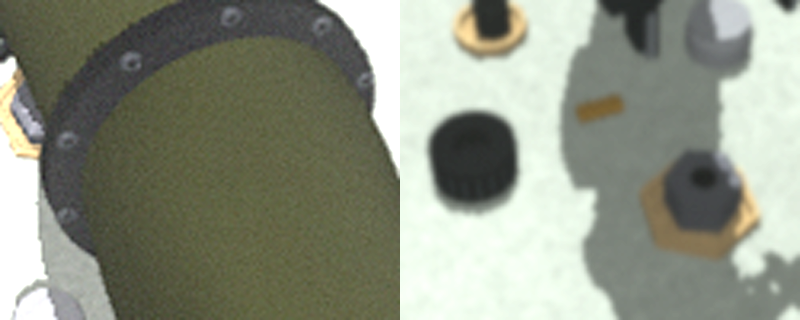

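The nut sits in its nest at (705,195). Both remaining look-alikes and the wheel are undisturbed. I'll cross-check the wheel with the earlier top frame, using its near base edge at z=0.

```bash
python3 - <<'E'
from h import *
f=cv2.imread('t6.png'); g=cv2.cvtColor(f,cv2.COLOR_BGR2GRAY)
x0,y0,k=285,140,4
c=cv2.resize(g[y0:y0+42,x0:x0+36],None,fx=k,fy=k,interpolation=cv2.INTER_CUBIC)
for th in (60,70,80):
    m=(c<th).astype(np.uint8); n,l,st,ce=cv2.connectedComponentsWithStats(m); i=l[(170-y0)*k,(303-x0)*k]
    q=cv2.findContours((l==i).astype(np.uint8),cv2.RETR_EXTERNAL,cv2.CHAIN_APPROX_NONE)[0][0]
    uv=(q[:,0]+.5)/k-.5+[x0,y0]; p=ray('top',uv,0.)[:,:2]; C=np.array([.333,.047]); ctr=np.array([.605,-.088])
    for it in range(10):
        a=(C-ctr)/np.linalg.norm(C-ctr); sel=((p-ctr)@a>.3*.031)&(uv[:,0]<317)&(uv[:,1]>158)
        r=least_squares(lambda v:np.linalg.norm(p[sel]-v[:2],axis=1)-.031,ctr,loss='soft_l1',f_scale=.001); ctr=r.x
    print(th,ctr.round(4),sel.sum(),(np.linalg.norm(p[sel]-ctr,axis=1)-.031).std().round(5))
E
```

```text
60 [ 0.6085 -0.0865] 121 0.00043
70 [ 0.6079 -0.0862] 121 0.00036
80 [ 0.6073 -0.0859] 121 0.00039
```

move_arm(deltas=[{"dx": 0, "dy": -1.68, "dz": 2.21, "ax": 0, "ay": 0, "az": 0, "fingers": 1}, {"dx": 0, "dy": -1.68, "dz": 2.21, "ax": 0, "ay": 0, "az": 0, "fingers": 1}, {"dx": 0, "dy": -1.68, "dz": 2.21, "ax": 0, "ay": 0, "az": 0, "fingers": 1}, {"dx": 0, "dy": -1.68, "dz": 2.21, "ax": 0, "ay": 0, "az": 0, "fingers": 1}, {"dx": 0, "dy": -1.68, "dz": 2.21, "ax": 0, "ay": 0, "az": 0, "fingers": 1}, {"dx": 0, "dy": -1.68, "dz": 2.21, "ax": 0, "ay": 0, "az": 0, "fingers": 1}, {"dx": 3, "dy": 0, "dz": 0, "ax": 0, "ay": 0, "az": 0, "fingers": 1}, {"dx": 3, "dy": 0, "dz": 0, "ax": 0, "ay": 0, "az": 0, "fingers": 1}, {"dx": 3, "dy": 0, "dz": 0, "ax": 0, "ay": 0, "az": 0, "fingers": 1}, {"dx": 2, "dy": 0, "dz": 0, "ax": 0, "ay": 0, "az": 0, "fingers": 1}])

```text
t: 13.78
tcp_pos: [0.6073, -0.0867, 0.0729]
orientation: [[-0.002, 0.848, 0.53], [0.0, 0.53, -0.848], [-1.0, -0.002, -0.002]]
force: [0.0, -0.5, -0.9]
grip_width: 0.0855
```

move_arm(deltas=[{"dx": 0, "dy": 0, "dz": 0, "ax": 0, "ay": 0, "az": 0, "fingers": 1}, {"dx": 0, "dy": 0, "dz": 0, "ax": 0, "ay": 0, "az": 0, "fingers": 1}, {"dx": 0, "dy": 0, "dz": 0, "ax": 0, "ay": 0, "az": 0, "fingers": 1}])

```text
t: 14.03
tcp_pos: [0.6095, -0.0862, 0.0766]
orientation: [[0.002, 0.848, 0.53], [0.0, 0.53, -0.848], [-1.0, 0.001, 0.001]]
force: [0.6, 0.3, 0.3]
grip_width: 0.0854
```

```bash
python3 - <<'E'
from h import *
goto(.6083,-.0865,.03,-58)
f=manip.grab_frame('scene')[:,:,::-1]; cv2.imwrite('pics/s10.png',cv2.resize(f[130:280,100:300],(800,600),interpolation=cv2.INTER_CUBIC))
E
```

```text
t 14.03 pos [ 0.6095 -0.0862  0.0766] phi -58.0 tilt [ 0.002  0.    -1.   ] w 0.0854 F [0.6 0.3 0.3]
turn ax total 0.0 rows 1.0 j7 -68.0
shift cm [ 4.66 -0.12 -0.04] rows 2.0
```

View pics/s10.png

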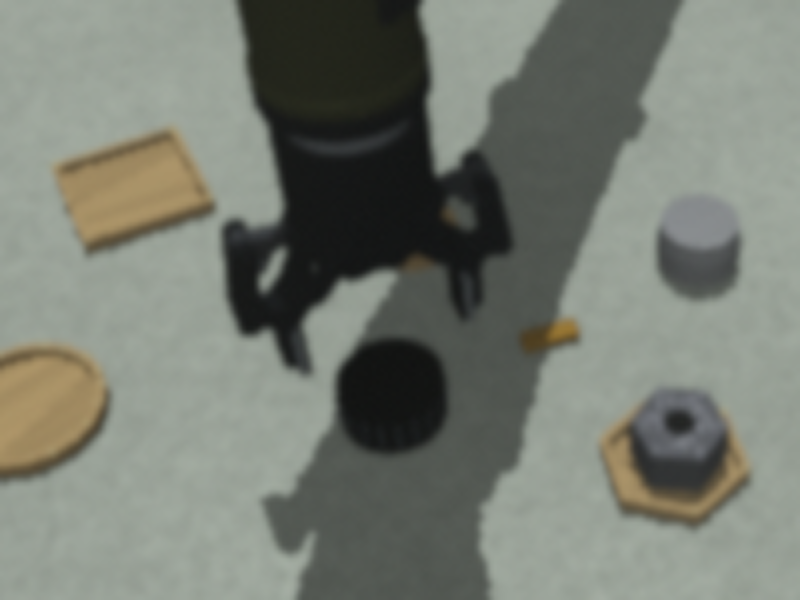

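The gripper is centred above the wheel: tips at (305,370) and (467,315), wheel top at (390,375). The nut is well inside its nest. Descending and closing.

move_arm(deltas=[{"dx": 2, "dy": -0.1, "dz": 0, "ax": 0, "ay": 0, "az": 0, "fingers": 1}, {"dx": 1.6, "dy": 0, "dz": 0, "ax": 0, "ay": 0, "az": 0, "fingers": 1}, {"dx": 1, "dy": 0, "dz": 0, "ax": 0, "ay": 0, "az": 0, "fingers": 1}, {"dx": 0, "dy": 0, "dz": 0, "ax": 0, "ay": 0, "az": 0, "fingers": 1}, {"dx": 0, "dy": 0, "dz": 0, "ax": 0, "ay": 0, "az": 0, "fingers": 0.9}, {"dx": 0, "dy": 0, "dz": 0, "ax": 0, "ay": 0, "az": 0, "fingers": 0.8}, {"dx": 0, "dy": 0, "dz": 0, "ax": 0, "ay": 0, "az": 0, "fingers": 0.6}, {"dx": 0, "dy": 0, "dz": 0, "ax": 0, "ay": 0, "az": 0, "fingers": 0.4}, {"dx": 0, "dy": 0, "dz": 0, "ax": 0, "ay": 0, "az": 0, "fingers": 0.2}, {"dx": 0, "dy": 0, "dz": 0, "ax": 0, "ay": 0, "az": 0, "fingers": 0}])

```text
t: 14.92
tcp_pos: [0.6087, -0.0869, 0.0312]
orientation: [[0.002, 0.848, 0.53], [-0.0, 0.53, -0.848], [-1.0, 0.002, 0.002]]
force: [-0.6, -1.1, 6.7]
grip_width: 0.0601
```

move_arm(deltas=[{"dx": 0, "dy": 0, "dz": 0, "ax": 0, "ay": 0, "az": 0, "fingers": 0}, {"dx": 0, "dy": 0, "dz": 0, "ax": 0, "ay": 0, "az": 0, "fingers": 0}, {"dx": 0, "dy": 0, "dz": 0, "ax": 0, "ay": 0, "az": 0, "fingers": 0}])

```text
t: 15.17
tcp_pos: [0.6087, -0.0869, 0.0312]
orientation: [[0.002, 0.848, 0.53], [-0.0, 0.53, -0.848], [-1.0, 0.002, 0.002]]
force: [-1.0, -0.4, 6.7]
grip_width: 0.0603
```

```bash
python3 - <<'E'
from h import *
goto(.6333,-.2943)
f=manip.grab_frame('scene')[:,:,::-1]; cv2.imwrite('pics/s11.png',cv2.resize(f[130:280,100:300],(800,600),interpolation=cv2.INTER_CUBIC))
E
```

```text
t 15.17 pos [ 0.6087 -0.0869  0.0312] phi -58.0 tilt [ 0.002 -0.    -1.   ] w 0.0603 F [-1.  -0.4  6.7]
shift cm [ 1.000e-02 -8.910e+00  1.889e+01] rows 7.0
```

View pics/s11.png

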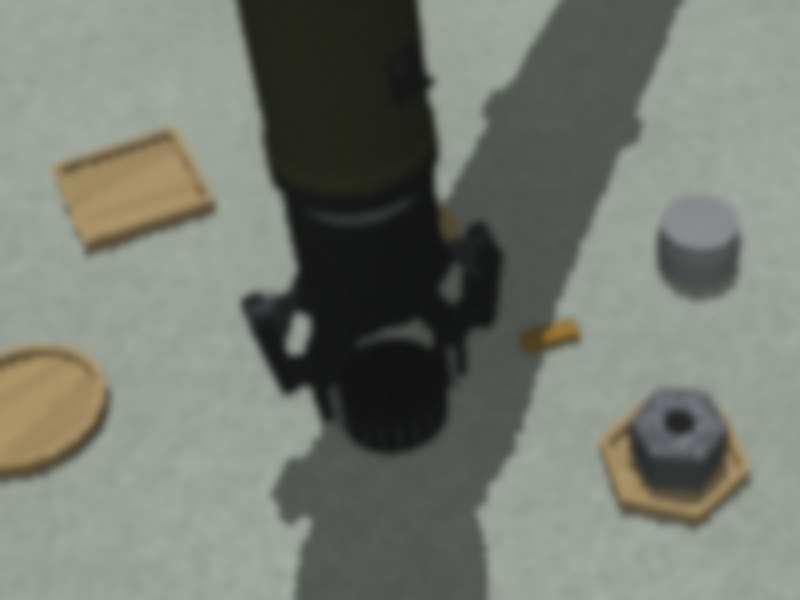

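The wheel is held (60 mm). Lift and carry to its nest.

move_arm(deltas=[{"dx": -0.5, "dy": 0, "dz": 0, "ax": 0, "ay": 0, "az": 0, "fingers": 0}, {"dx": -1.5, "dy": 0, "dz": 0, "ax": 0, "ay": 0, "az": 0, "fingers": 0}, {"dx": -2.5, "dy": 0, "dz": 0, "ax": 0, "ay": 0, "az": 0, "fingers": 0}, {"dx": -1.5, "dy": 0, "dz": 0, "ax": 0, "ay": 0, "az": 0, "fingers": 0}, {"dx": 0, "dy": -1.11, "dz": 2.36, "ax": 0, "ay": 0, "az": 0, "fingers": 0}, {"dx": 0, "dy": -1.11, "dz": 2.36, "ax": 0, "ay": 0, "az": 0, "fingers": 0}, {"dx": 0, "dy": -1.11, "dz": 2.36, "ax": 0, "ay": 0, "az": 0, "fingers": 0}, {"dx": 0, "dy": -1.11, "dz": 2.36, "ax": 0, "ay": 0, "az": 0, "fingers": 0}])

```text
t: 15.88
tcp_pos: [0.6205, -0.1917, 0.0905]
orientation: [[0.001, 0.848, 0.531], [-0.0, 0.531, -0.848], [-1.0, 0.001, 0.001]]
force: [0.2, -0.4, -0.6]
grip_width: 0.0599
```

move_arm(deltas=[{"dx": 0, "dy": -1.11, "dz": 2.36, "ax": 0, "ay": 0, "az": 0, "fingers": 0}, {"dx": 0, "dy": -1.11, "dz": 2.36, "ax": 0, "ay": 0, "az": 0, "fingers": 0}, {"dx": 0, "dy": -1.11, "dz": 2.36, "ax": 0, "ay": 0, "az": 0, "fingers": 0}, {"dx": 0, "dy": -1.11, "dz": 2.36, "ax": 0, "ay": 0, "az": 0, "fingers": 0}, {"dx": 1.5, "dy": 0, "dz": 0, "ax": 0, "ay": 0, "az": 0, "fingers": 0}, {"dx": 1.5, "dy": 0, "dz": 0, "ax": 0, "ay": 0, "az": 0, "fingers": 0}, {"dx": 0, "dy": 0, "dz": 0, "ax": 0, "ay": 0, "az": 0, "fingers": 0}, {"dx": 0, "dy": 0, "dz": 0, "ax": 0, "ay": 0, "az": 0, "fingers": 0}, {"dx": 0, "dy": 0, "dz": 0, "ax": 0, "ay": 0, "az": 0, "fingers": 0}])

```text
t: 16.63
tcp_pos: [0.6331, -0.2937, 0.0604]
orientation: [[0.001, 0.848, 0.531], [-0.0, 0.531, -0.848], [-1.0, 0.001, 0.001]]
force: [-1.3, 1.8, -0.5]
grip_width: 0.0599
```

```bash
python3 - <<'E'
from h import *
goto(.6333,-.2943,.0352)
f=manip.grab_frame('scene')[:,:,::-1]; cv2.imwrite('pics/s12.png',cv2.resize(f[140:290,30:230],(800,600),interpolation=cv2.INTER_CUBIC))
E
```

```text
t 16.63 pos [ 0.6331 -0.2937  0.0604] phi -57.9 tilt [ 0.001 -0.    -1.   ] w 0.0599 F [-1.3  1.8 -0.5]
shift cm [ 2.52 -0.02  0.06] rows 1.0
```

View pics/s12.png

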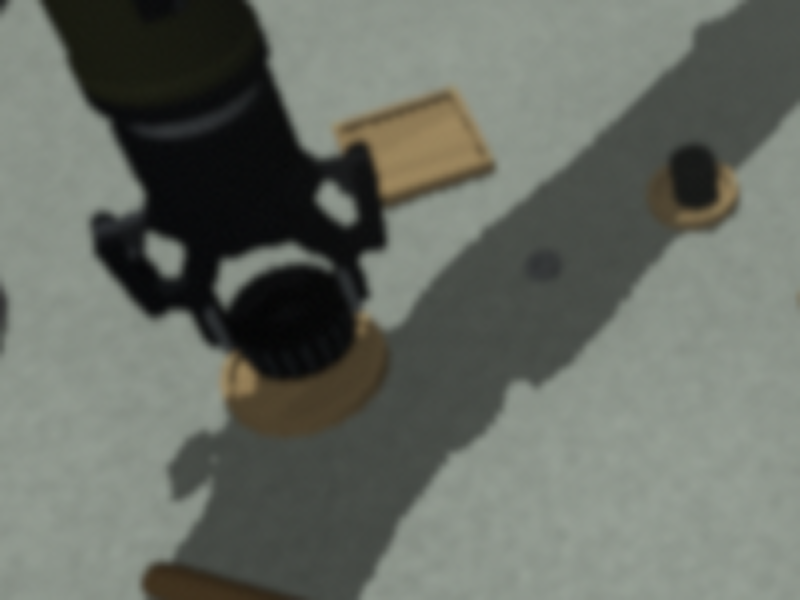

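The wheel is over its nest: wheel bottom at about (300,350), nest at (305,380). Lowering.

move_arm(deltas=[{"dx": 1, "dy": 0, "dz": 0.05, "ax": 0, "ay": 0, "az": 0, "fingers": 0}, {"dx": 0.6, "dy": 0, "dz": 0, "ax": 0, "ay": 0, "az": 0, "fingers": 0}, {"dx": 0.4, "dy": 0, "dz": 0, "ax": 0, "ay": 0, "az": 0, "fingers": 0}, {"dx": 0.25, "dy": 0, "dz": 0, "ax": 0, "ay": 0, "az": 0, "fingers": 0}, {"dx": 0.15, "dy": 0, "dz": 0, "ax": 0, "ay": 0, "az": 0, "fingers": 0}, {"dx": 0, "dy": 0, "dz": 0, "ax": 0, "ay": 0, "az": 0, "fingers": 0}, {"dx": 0, "dy": 0, "dz": 0, "ax": 0, "ay": 0, "az": 0, "fingers": 0}, {"dx": 0, "dy": 0, "dz": 0, "ax": 0, "ay": 0, "az": 0, "fingers": 0}])

```text
t: 17.35
tcp_pos: [0.6329, -0.2944, 0.0353]
orientation: [[0.0, 0.848, 0.53], [0.0, 0.53, -0.848], [-1.0, 0.0, -0.0]]
force: [1.6, 0.7, -0.8]
grip_width: 0.06
```

move_arm(deltas=[{"dx": 0.1, "dy": 0, "dz": 0, "ax": 0, "ay": 0, "az": 0, "fingers": 0}, {"dx": 0, "dy": 0, "dz": 0, "ax": 0, "ay": 0, "az": 0, "fingers": 0}, {"dx": 0, "dy": 0, "dz": 0, "ax": 0, "ay": 0, "az": 0, "fingers": 0}])

```text
t: 17.6
tcp_pos: [0.6329, -0.2944, 0.0352]
orientation: [[0.0, 0.848, 0.53], [-0.0, 0.53, -0.848], [-1.0, 0.0, 0.0]]
force: [-3.4, 0.8, 5.8]
grip_width: 0.0602
```

Contact (6 N). Release and rise.

move_arm(deltas=[{"dx": 0, "dy": 0, "dz": 0, "ax": 0, "ay": 0, "az": 0, "fingers": 0.8}, {"dx": 0, "dy": 0, "dz": 0, "ax": 0, "ay": 0, "az": 0, "fingers": 0.9}, {"dx": 0, "dy": 0, "dz": 0, "ax": 0, "ay": 0, "az": 0, "fingers": 1}, {"dx": 0, "dy": 0, "dz": 0, "ax": 0, "ay": 0, "az": 0, "fingers": 1}, {"dx": -1, "dy": 0, "dz": 0, "ax": 0, "ay": 0, "az": 0, "fingers": 1}, {"dx": -2, "dy": 0, "dz": 0, "ax": 0, "ay": 0, "az": 0, "fingers": 1}, {"dx": -3, "dy": 0, "dz": 0, "ax": 0, "ay": 0, "az": 0, "fingers": 1}, {"dx": -3, "dy": 0, "dz": 0, "ax": 0, "ay": 0, "az": 0, "fingers": 1}, {"dx": -3, "dy": 0, "dz": 0, "ax": 0, "ay": 0, "az": 0, "fingers": 1}, {"dx": -3, "dy": 0, "dz": 0, "ax": 0, "ay": 0, "az": 0, "fingers": 1}])

```text
t: 18.43
tcp_pos: [0.6328, -0.2943, 0.1865]
orientation: [[0.001, 0.848, 0.53], [0.0, 0.53, -0.848], [-1.0, 0.0, 0.0]]
force: [0.1, -0.1, -0.1]
grip_width: 0.0853
```

```bash
python3 - <<'E'
from h import *
goto(.604,.281,.19,-92)
f=manip.grab_frame('scene')[:,:,::-1]; cv2.imwrite('pics/s13.png',cv2.resize(f[140:290,30:230],(800,600),interpolation=cv2.INTER_CUBIC))
E
```

```text
t 18.43 pos [ 0.6328 -0.2943  0.1865] phi -58.0 tilt [ 0.001  0.    -1.   ] w 0.0853 F [ 0.1 -0.1 -0.1]
turn ax total 0.594 rows 6.0 j7 -47.0
shift cm [ -0.34  28.07 -50.3 ] rows 20.0
```

View pics/s13.png

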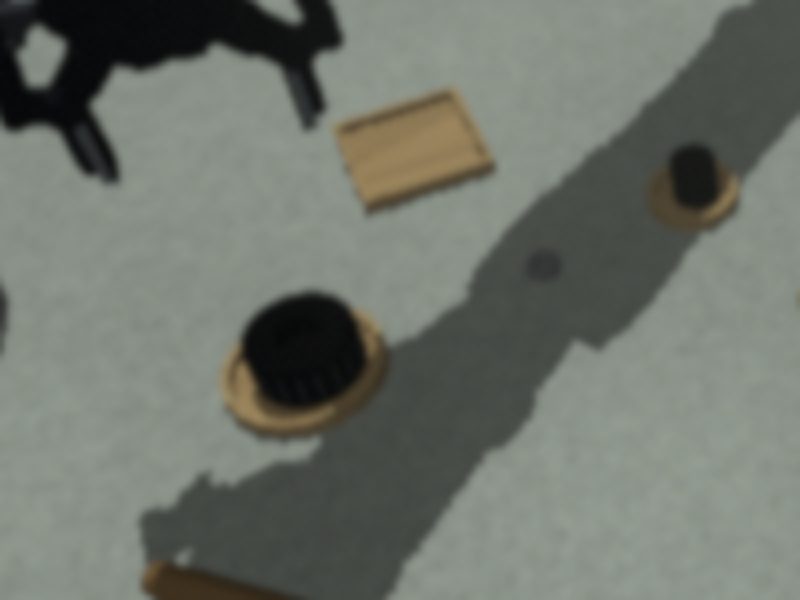

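The wheel stands flat in its nest, centre (303,350). To keep joint 7 in range for the jaw I'll turn the gripper the other way (φ → +88°), testing the sign with a few rows first.

move_arm(deltas=[{"dx": 0, "dy": 0, "dz": 0, "ax": -0.11, "ay": 0, "az": 0, "fingers": 1}, {"dx": 0, "dy": 0, "dz": 0, "ax": -0.11, "ay": 0, "az": 0, "fingers": 1}, {"dx": 0, "dy": 0, "dz": 0, "ax": -0.11, "ay": 0, "az": 0, "fingers": 1}, {"dx": 0, "dy": 0, "dz": 0, "ax": -0.11, "ay": 0, "az": 0, "fingers": 1}])

```text
t: 18.82
tcp_pos: [0.6329, -0.2945, 0.1851]
orientation: [[0.001, 0.537, 0.844], [-0.0, 0.844, -0.537], [-1.0, -0.0, 0.001]]
force: [0.1, 0.5, 0.5]
grip_width: 0.0855
```

```bash
python3 - <<'E'
from h import *
goto(.604,.281,.19,88)
E
```

```text
t 18.82 pos [ 0.6329 -0.2945  0.1851] phi -32.5 tilt [ 0.001 -0.    -1.   ] w 0.0855 F [0.1 0.5 0.5]
turn ax total -2.102 rows 19.0 j7 -25.0
shift cm [ -0.52  47.01 -33.32] rows 20.0
```

move_arm(deltas=[{"dx": 0, "dy": 0, "dz": 0, "ax": -0.111, "ay": 0, "az": 0, "fingers": 1}, {"dx": 0, "dy": 0, "dz": 0, "ax": -0.111, "ay": 0, "az": 0, "fingers": 1}, {"dx": 0, "dy": 0, "dz": 0, "ax": -0.111, "ay": 0, "az": 0, "fingers": 1}, {"dx": 0, "dy": 0, "dz": 0, "ax": -0.111, "ay": 0, "az": 0, "fingers": 1}, {"dx": 0, "dy": 0, "dz": 0, "ax": -0.111, "ay": 0, "az": 0, "fingers": 1}, {"dx": 0, "dy": 0, "dz": 0, "ax": -0.111, "ay": 0, "az": 0, "fingers": 1}, {"dx": 0, "dy": 0, "dz": 0, "ax": -0.111, "ay": 0, "az": 0, "fingers": 1}, {"dx": 0, "dy": 0, "dz": 0, "ax": -0.111, "ay": 0, "az": 0, "fingers": 1}, {"dx": 0, "dy": 0, "dz": 0, "ax": -0.111, "ay": 0, "az": 0, "fingers": 1}, {"dx": 0, "dy": 0, "dz": 0, "ax": -0.111, "ay": 0, "az": 0, "fingers": 1}])

```text
t: 19.65
tcp_pos: [0.6328, -0.2946, 0.1848]
orientation: [[0.0, -0.517, 0.856], [-0.0, 0.856, 0.517], [-1.0, -0.0, 0.0]]
force: [0.2, 0.6, -0.7]
grip_width: 0.0858
```

move_arm(deltas=[{"dx": 0, "dy": 0, "dz": 0, "ax": -0.111, "ay": 0, "az": 0, "fingers": 1}, {"dx": 0, "dy": 0, "dz": 0, "ax": -0.111, "ay": 0, "az": 0, "fingers": 1}, {"dx": 0, "dy": 0, "dz": 0, "ax": -0.111, "ay": 0, "az": 0, "fingers": 1}, {"dx": 0, "dy": 0, "dz": 0, "ax": -0.111, "ay": 0, "az": 0, "fingers": 1}, {"dx": 0, "dy": 0, "dz": 0, "ax": -0.111, "ay": 0, "az": 0, "fingers": 1}, {"dx": 0, "dy": 0, "dz": 0, "ax": -0.111, "ay": 0, "az": 0, "fingers": 1}, {"dx": 0, "dy": 0, "dz": 0, "ax": -0.111, "ay": 0, "az": 0, "fingers": 1}, {"dx": 0, "dy": 0, "dz": 0, "ax": -0.111, "ay": 0, "az": 0, "fingers": 1}, {"dx": 0, "dy": 0, "dz": 0, "ax": -0.111, "ay": 0, "az": 0, "fingers": 1}, {"dx": 0, "dy": 0, "dz": 0, "ax": 0, "ay": 0, "az": 0, "fingers": 1}])

```text
t: 20.48
tcp_pos: [0.6327, -0.2949, 0.1844]
orientation: [[-0.0, -1.0, 0.029], [-0.0, 0.029, 1.0], [-1.0, 0.0, -0.0]]
force: [-0.3, -0.6, -0.8]
grip_width: 0.0856
```

```bash
python3 - <<'E'
from h import *
goto(.604,.281,.19,88)
a=manip.grab_frame('top')[:,:,::-1]; cv2.imwrite('t14.png',a)
E
```

```text
t 20.48 pos [ 0.6327 -0.2949  0.1844] phi 88.3 tilt [-0. -0. -1.] w 0.0856 F [-0.3 -0.6 -0.8]
turn ax total 0.005 rows 1.0 j7 80.0
shift cm [-0.56  4.56 57.48] rows 20.0
```

move_arm(deltas=[{"dx": 0, "dy": 0.25, "dz": 3.2, "ax": 0, "ay": 0, "az": 0, "fingers": 1}, {"dx": 0, "dy": 0.25, "dz": 3.2, "ax": 0, "ay": 0, "az": 0, "fingers": 1}, {"dx": 0, "dy": 0.25, "dz": 3.2, "ax": 0, "ay": 0, "az": 0, "fingers": 1}, {"dx": 0, "dy": 0.25, "dz": 3.2, "ax": 0, "ay": 0, "az": 0, "fingers": 1}, {"dx": 0, "dy": 0.25, "dz": 3.2, "ax": 0, "ay": 0, "az": 0, "fingers": 1}, {"dx": 0, "dy": 0.25, "dz": 3.2, "ax": 0, "ay": 0, "az": 0, "fingers": 1}, {"dx": 0, "dy": 0.25, "dz": 3.2, "ax": 0, "ay": 0, "az": 0, "fingers": 1}, {"dx": 0, "dy": 0.25, "dz": 3.2, "ax": 0, "ay": 0, "az": 0, "fingers": 1}, {"dx": 0, "dy": 0.25, "dz": 3.2, "ax": 0, "ay": 0, "az": 0, "fingers": 1}])

```text
t: 21.28
tcp_pos: [0.6199, -0.0045, 0.1847]
orientation: [[0.0, -0.999, 0.039], [-0.0, 0.039, 0.999], [-1.0, -0.0, -0.0]]
force: [1.4, -0.5, 1.1]
grip_width: 0.0852
```

move_arm(deltas=[{"dx": 0, "dy": 0.25, "dz": 3.2, "ax": 0, "ay": 0, "az": 0, "fingers": 1}, {"dx": 0, "dy": 0.25, "dz": 3.2, "ax": 0, "ay": 0, "az": 0, "fingers": 1}, {"dx": 0, "dy": 0.25, "dz": 3.2, "ax": 0, "ay": 0, "az": 0, "fingers": 1}, {"dx": 0, "dy": 0.25, "dz": 3.2, "ax": 0, "ay": 0, "az": 0, "fingers": 1}, {"dx": 0, "dy": 0.25, "dz": 3.2, "ax": 0, "ay": 0, "az": 0, "fingers": 1}, {"dx": 0, "dy": 0.25, "dz": 3.2, "ax": 0, "ay": 0, "az": 0, "fingers": 1}, {"dx": 0, "dy": 0.25, "dz": 3.2, "ax": 0, "ay": 0, "az": 0, "fingers": 1}, {"dx": 0, "dy": 0.25, "dz": 3.2, "ax": 0, "ay": 0, "az": 0, "fingers": 1}, {"dx": 0, "dy": 0.25, "dz": 3.2, "ax": 0, "ay": 0, "az": 0, "fingers": 1}, {"dx": 0, "dy": 0, "dz": 0, "ax": 0, "ay": 0, "az": 0, "fingers": 1}])

```text
t: 22.12
tcp_pos: [0.6043, 0.2913, 0.1854]
orientation: [[-0.0, -1.0, 0.029], [0.006, 0.029, 1.0], [-1.0, 0.001, 0.006]]
force: [-0.5, 0.9, 0.9]
grip_width: 0.0853
```

move_arm(deltas=[{"dx": 2, "dy": 0, "dz": 0, "ax": 0, "ay": 0, "az": 0, "fingers": 1}, {"dx": 2, "dy": 0, "dz": 0, "ax": 0, "ay": 0, "az": 0, "fingers": 1}, {"dx": 1, "dy": 0, "dz": 0, "ax": 0, "ay": 0, "az": 0, "fingers": 1}, {"dx": 0, "dy": 0, "dz": 0, "ax": 0, "ay": 0, "az": 0, "fingers": 1}, {"dx": 0, "dy": 0, "dz": 0, "ax": 0, "ay": 0, "az": 0, "fingers": 1}])

```text
t: 22.53
tcp_pos: [0.6074, 0.2824, 0.1344]
orientation: [[-0.001, -0.999, 0.036], [-0.0, 0.036, 0.999], [-1.0, 0.001, -0.0]]
force: [-0.4, -0.1, 0.3]
grip_width: 0.0854
```

```bash
python3 - <<'E'
from h import *
goto(.604,.281,.092,88)
f=manip.grab_frame('scene')[:,:,::-1]; cv2.imwrite('pics/s15.png',cv2.resize(f[130:280,280:480],(800,600),interpolation=cv2.INTER_CUBIC))
E
```

```text
t 22.53 pos [0.6074 0.2824 0.1344] phi 88.0 tilt [-0.001 -0.    -1.   ] w 0.0854 F [-0.4 -0.1  0.3]
turn ax total -0.001 rows 1.0 j7 28.0
shift cm [ 4.24  0.33 -0.15] rows 2.0
```

View pics/s15.png

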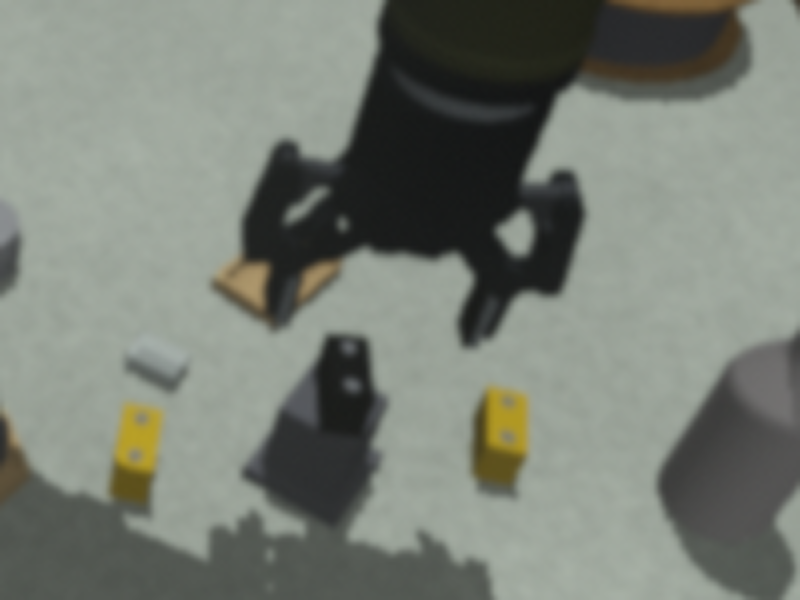

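The gripper straddles the black jaw at (347,370), aligned with its two-dot line. The yellow look-alikes at (140,430) and (502,420) are clear of the fingers. Descending.

move_arm(deltas=[{"dx": 1.5, "dy": 0.25, "dz": -0.15, "ax": 0, "ay": 0, "az": 0, "fingers": 1}, {"dx": 1.5, "dy": 0, "dz": 0, "ax": 0, "ay": 0, "az": 0, "fingers": 1}, {"dx": 1.2, "dy": 0, "dz": 0, "ax": 0, "ay": 0, "az": 0, "fingers": 0.9}, {"dx": 0, "dy": 0, "dz": 0, "ax": 0, "ay": 0, "az": 0, "fingers": 0.7}, {"dx": 0, "dy": 0, "dz": 0, "ax": 0, "ay": 0, "az": 0, "fingers": 0.5}, {"dx": 0, "dy": 0, "dz": 0, "ax": 0, "ay": 0, "az": 0, "fingers": 0.4}])

```text
t: 23.08
tcp_pos: [0.605, 0.2817, 0.0927]
orientation: [[0.0, -0.999, 0.034], [0.001, 0.034, 0.999], [-1.0, -0.0, 0.001]]
force: [0.0, 0.5, -0.0]
grip_width: 0.0416
```

```bash
python3 - <<'E'
from h import *
goto(.604,.281,.092,88)
f=manip.grab_frame('scene')[:,:,::-1]; cv2.imwrite('pics/s16.png',cv2.resize(f[150:260,310:456],(800,600),interpolation=cv2.INTER_CUBIC))
E
```

```text
t 23.08 pos [0.605  0.2817 0.0927] phi 88.1 tilt [ 0.     0.001 -1.   ] w 0.0416 F [ 0.   0.5 -0. ]
turn ax total 0.001 rows 1.0 j7 26.0
shift cm [ 0.07  0.09 -0.07] rows 1.0
```

View pics/s16.png

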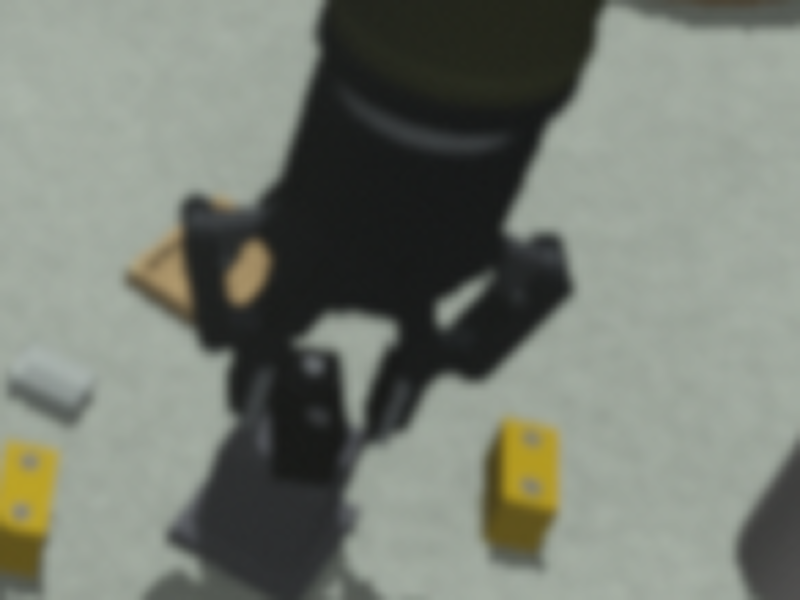

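Jaw (at 312,410) sits between the fingers. Closing.

move_arm(deltas=[{"dx": 0, "dy": 0, "dz": -0.1, "ax": 0, "ay": 0, "az": 0, "fingers": 0.35}, {"dx": 0, "dy": 0, "dz": 0, "ax": 0, "ay": 0, "az": 0, "fingers": 0.3}, {"dx": 0, "dy": 0, "dz": 0, "ax": 0, "ay": 0, "az": 0, "fingers": 0.2}, {"dx": 0, "dy": 0, "dz": 0, "ax": 0, "ay": 0, "az": 0, "fingers": 0.1}, {"dx": 0, "dy": 0, "dz": 0, "ax": 0, "ay": 0, "az": 0, "fingers": 0}, {"dx": 0, "dy": 0, "dz": 0, "ax": 0, "ay": 0, "az": 0, "fingers": 0}, {"dx": 0, "dy": 0, "dz": 0, "ax": 0, "ay": 0, "az": 0, "fingers": 0}])

```text
t: 23.72
tcp_pos: [0.6051, 0.2805, 0.093]
orientation: [[0.001, -0.999, 0.034], [0.0, 0.034, 0.999], [-1.0, -0.001, 0.0]]
force: [0.4, -0.3, 6.9]
grip_width: 0.0205
```

move_arm(deltas=[{"dx": -0.5, "dy": 0, "dz": 0, "ax": 0, "ay": 0, "az": 0, "fingers": 0}, {"dx": -0.5, "dy": 0, "dz": 0, "ax": 0, "ay": 0, "az": 0, "fingers": 0}, {"dx": -1, "dy": 0, "dz": 0, "ax": 0, "ay": 0, "az": 0, "fingers": 0}, {"dx": -2, "dy": 0, "dz": 0, "ax": 0, "ay": 0, "az": 0, "fingers": 0}, {"dx": -2, "dy": 0, "dz": 0, "ax": 0, "ay": 0, "az": 0, "fingers": 0}, {"dx": 0, "dy": 0, "dz": 0, "ax": 0, "ay": 0, "az": 0, "fingers": 0}])

```text
t: 24.22
tcp_pos: [0.6058, 0.2821, 0.1571]
orientation: [[0.005, -0.999, 0.034], [0.004, 0.034, 0.999], [-1.0, -0.005, 0.004]]
force: [0.4, 0.3, 0.1]
grip_width: 0.0209
```

```bash
python3 - <<'E'
from h import *
goto(.456,.270,.15,50)
f=manip.grab_frame('scene')[:,:,::-1]; cv2.imwrite('pics/s17.png',cv2.resize(f[130:260,300:473],(800,600),interpolation=cv2.INTER_CUBIC))
E
```

```text
t 24.22 pos [0.6058 0.2821 0.1571] phi 88.1 tilt [ 0.005  0.004 -1.   ] w 0.0209 F [0.4 0.3 0.1]
turn ax total 0.664 rows 6.0 j7 29.0
shift cm [ 0.64 14.94 -1.71] rows 6.0
```

View pics/s17.png

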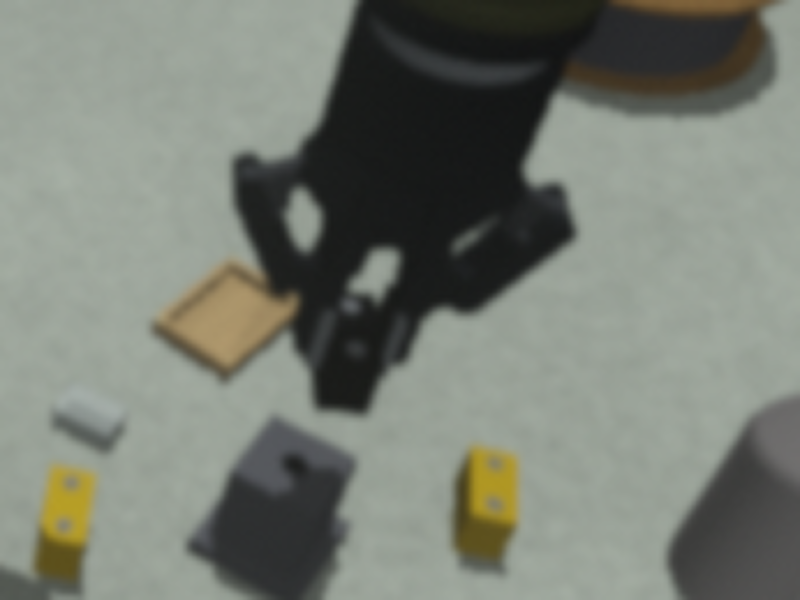

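The jaw is held (21 mm) and the foot still stands upright at (285,470). Rotating and carrying the jaw to its nest.

move_arm(deltas=[{"dx": 0, "dy": 0, "dz": 0, "ax": 0.112, "ay": 0, "az": 0, "fingers": 0}, {"dx": 0, "dy": 0, "dz": 0, "ax": 0.112, "ay": 0, "az": 0, "fingers": 0}, {"dx": 0, "dy": 0, "dz": 0, "ax": 0.112, "ay": 0, "az": 0, "fingers": 0}, {"dx": 0, "dy": 0, "dz": 0, "ax": 0.112, "ay": 0, "az": 0, "fingers": 0}, {"dx": 0, "dy": 0, "dz": 0, "ax": 0.112, "ay": 0, "az": 0, "fingers": 0}, {"dx": 0, "dy": 0, "dz": 0, "ax": 0.112, "ay": 0, "az": 0, "fingers": 0}])

```text
t: 24.77
tcp_pos: [0.6044, 0.28, 0.1517]
orientation: [[-0.001, -0.758, 0.653], [-0.001, 0.653, 0.758], [-1.0, 0.0, -0.001]]
force: [-0.3, 0.3, -0.3]
grip_width: 0.021
```

move_arm(deltas=[{"dx": 0, "dy": 1.76, "dz": -1.76, "ax": 0, "ay": 0, "az": 0, "fingers": 0}, {"dx": 0, "dy": 1.76, "dz": -1.76, "ax": 0, "ay": 0, "az": 0, "fingers": 0}, {"dx": 0, "dy": 1.76, "dz": -1.76, "ax": 0, "ay": 0, "az": 0, "fingers": 0}, {"dx": 0, "dy": 1.76, "dz": -1.76, "ax": 0, "ay": 0, "az": 0, "fingers": 0}, {"dx": 0, "dy": 1.76, "dz": -1.76, "ax": 0, "ay": 0, "az": 0, "fingers": 0}, {"dx": 0, "dy": 1.76, "dz": -1.76, "ax": 0, "ay": 0, "az": 0, "fingers": 0}, {"dx": 3, "dy": 0, "dz": 0, "ax": 0, "ay": 0, "az": 0, "fingers": 0}, {"dx": 3, "dy": 0, "dz": 0, "ax": 0, "ay": 0, "az": 0, "fingers": 0}, {"dx": 2.5, "dy": 0, "dz": 0, "ax": 0, "ay": 0, "az": 0, "fingers": 0}, {"dx": 0, "dy": 0, "dz": 0, "ax": 0, "ay": 0, "az": 0, "fingers": 0}])

```text
t: 25.6
tcp_pos: [0.4537, 0.2663, 0.0633]
orientation: [[-0.006, -0.761, 0.648], [-0.004, 0.648, 0.761], [-1.0, 0.002, -0.007]]
force: [-0.0, -1.2, -0.9]
grip_width: 0.0207
```

move_arm(deltas=[{"dx": 0, "dy": 0, "dz": 0, "ax": 0, "ay": 0, "az": 0, "fingers": 0}, {"dx": 0, "dy": 0, "dz": 0, "ax": 0, "ay": 0, "az": 0, "fingers": 0}])

```text
t: 25.77
tcp_pos: [0.4561, 0.269, 0.0682]
orientation: [[0.0, -0.761, 0.649], [0.001, 0.649, 0.761], [-1.0, 0.0, 0.001]]
force: [-0.1, 0.4, -0.1]
grip_width: 0.0208
```

```bash
python3 - <<'E'
from h import *
goto(.456,.270,.037,49.5)
f=manip.grab_frame('scene')[:,:,::-1]; cv2.imwrite('pics/s18.png',cv2.resize(f[130:260,300:473],(800,600),interpolation=cv2.INTER_CUBIC))
E
```

```text
t 25.77 pos [0.4561 0.269  0.0682] phi 49.6 tilt [ 0.     0.001 -1.   ] w 0.0208 F [-0.1  0.4 -0.1]
turn ax total 0.001 rows 1.0 j7 -21.0
shift cm [3.12 0.07 0.06] rows 2.0
```

View pics/s18.png

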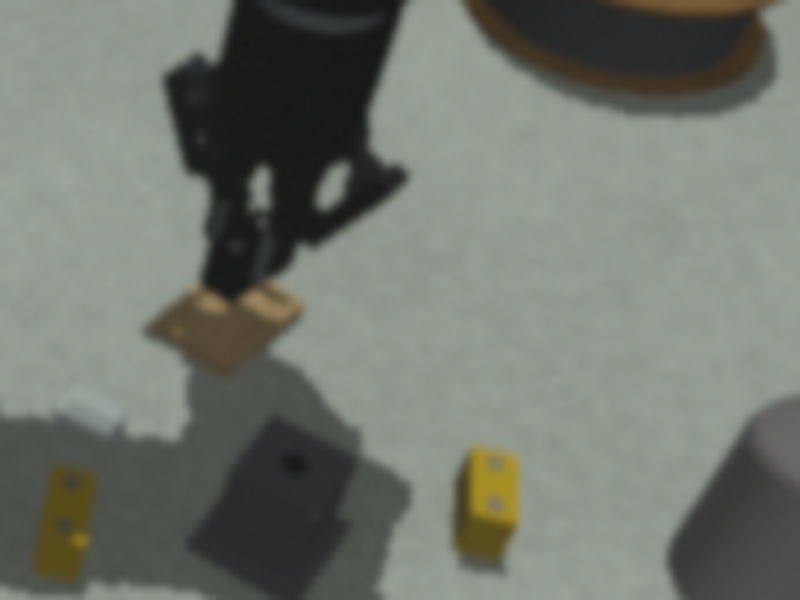

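The jaw is held over its nest, centred at about (235,265), with the φ numbers matching. Lowering.

move_arm(deltas=[{"dx": 1.2, "dy": 0.05, "dz": 0.05, "ax": 0, "ay": 0, "az": 0, "fingers": 0}, {"dx": 0.8, "dy": 0, "dz": 0, "ax": 0, "ay": 0, "az": 0, "fingers": 0}, {"dx": 0.5, "dy": 0, "dz": 0, "ax": 0, "ay": 0, "az": 0, "fingers": 0}, {"dx": 0.3, "dy": 0, "dz": 0, "ax": 0, "ay": 0, "az": 0, "fingers": 0}, {"dx": 0.2, "dy": 0, "dz": 0, "ax": 0, "ay": 0, "az": 0, "fingers": 0}, {"dx": 0.1, "dy": 0, "dz": 0, "ax": 0, "ay": 0, "az": 0, "fingers": 0}, {"dx": 0, "dy": 0, "dz": 0, "ax": 0, "ay": 0, "az": 0, "fingers": 0}, {"dx": 0, "dy": 0, "dz": 0, "ax": 0, "ay": 0, "az": 0, "fingers": 0}])

```text
t: 26.48
tcp_pos: [0.4556, 0.2689, 0.037]
orientation: [[0.0, -0.761, 0.649], [-0.001, 0.649, 0.761], [-1.0, -0.001, -0.0]]
force: [-1.5, -2.7, 7.4]
grip_width: 0.021
```

Contact at the expected height. Release and rise.

move_arm(deltas=[{"dx": 0, "dy": 0, "dz": 0, "ax": 0, "ay": 0, "az": 0, "fingers": 0.3}, {"dx": 0, "dy": 0, "dz": 0, "ax": 0, "ay": 0, "az": 0, "fingers": 0.5}, {"dx": 0, "dy": 0, "dz": 0, "ax": 0, "ay": 0, "az": 0, "fingers": 0.7}, {"dx": 0, "dy": 0, "dz": 0, "ax": 0, "ay": 0, "az": 0, "fingers": 1}, {"dx": -1, "dy": 0, "dz": 0, "ax": 0, "ay": 0, "az": 0, "fingers": 1}, {"dx": -2, "dy": 0, "dz": 0, "ax": 0, "ay": 0, "az": 0, "fingers": 1}, {"dx": -3, "dy": 0, "dz": 0, "ax": 0, "ay": 0, "az": 0, "fingers": 1}, {"dx": -3, "dy": 0, "dz": 0, "ax": 0, "ay": 0, "az": 0, "fingers": 1}, {"dx": -3, "dy": 0, "dz": 0, "ax": 0, "ay": 0, "az": 0, "fingers": 1}, {"dx": -3, "dy": 0, "dz": 0, "ax": 0, "ay": 0, "az": 0, "fingers": 1}])

```text
t: 27.32
tcp_pos: [0.4553, 0.2692, 0.1884]
orientation: [[-0.0, -0.762, 0.648], [0.0, 0.648, 0.762], [-1.0, 0.001, -0.0]]
force: [0.4, 0.3, 0.2]
grip_width: 0.0854
```

```bash
python3 - <<'E'
from h import *
goto(.6,.26,.15)
a=manip.grab_frame('top')[:,:,::-1]; cv2.imwrite('t19.png',a)
b=manip.grab_frame('scene')[:,:,::-1]; cv2.imwrite('s19.png',b)
c=cv2.resize(a[120:260,90:190],(400,560),interpolation=cv2.INTER_CUBIC)
d=cv2.resize(b[150:290,310:410],(400,560),interpolation=cv2.INTER_CUBIC)
cv2.imwrite('pics/t19.png',cv2.convertScaleAbs(np.hstack([c,d]),alpha=1.6))
E
```

```text
t 27.32 pos [0.4553 0.2692 0.1884] phi 49.6 tilt [-0.  0. -1.] w 0.0854 F [0.4 0.3 0.2]
shift cm [  3.83 -11.61   8.68] rows 5.0
```

View pics/t19.png

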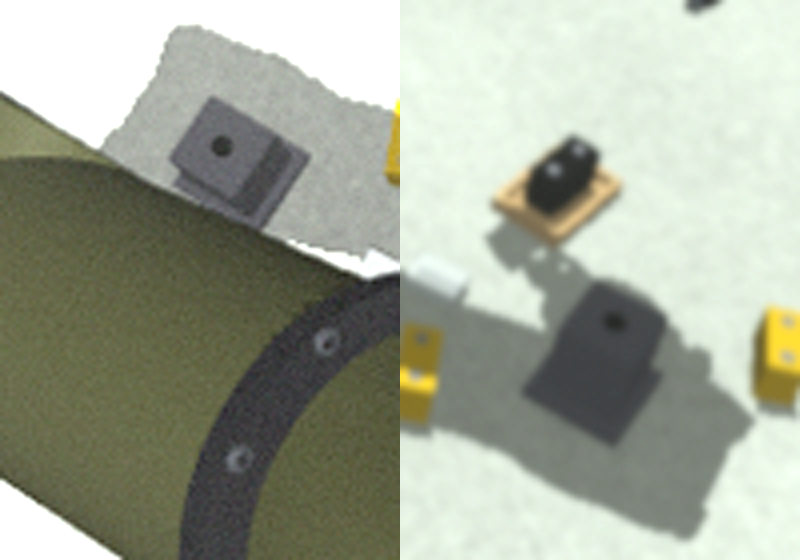

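The jaw lies in its nest, aligned (565,175). The foot's top face has corners near (211,97), (170,158), (235,205), (274,143) and its hole at (221,147) in the left crop. Measuring.

```bash
python3 - <<'E'
from h import *
f=cv2.imread('t19.png'); k=4; x0,y0=125,138
hole=None
g=cv2.cvtColor(f,cv2.COLOR_BGR2GRAY)
c=cv2.resize(g[y0:y0+36,x0:x0+45],None,fx=k,fy=k,interpolation=cv2.INTER_CUBIC)
m=(c<45).astype(np.uint8); n,l,st,ce=cv2.connectedComponentsWithStats(m)
for i in range(1,n):
    uv=(ce[i]+.5)/k-.5+[x0,y0]
    if 20<st[i,4]<700: print('hole',uv.round(2),st[i,4],ray('top',uv,.06)[0].round(4))
# corners by eye in 4x crop
q=np.array([(211,97),(170,158),(235,205),(274,143)],float); uv=(q+.5)/4-.5+[90,120]
p=ray('top',uv,.06)[:,:2]; print(p.round(4),'mean',p.mean(0).round(4))
for i in range(4):
    d=p[(i+1)%4]-p[i]; print(np.linalg.norm(d).round(4),np.degrees(np.arctan2(d[1],d[0])).round(1)%90)
# flange from first image: silhouette of dark grey at z 0.008
f0=cv2.imread('t19.png')
s=cv2.imread('s19.png'); gs=cv2.cvtColor(s,cv2.COLOR_BGR2GRAY)
# hole in scene view: crop (613,322) -> 
cc=cv2.resize(gs[222:240,355:375],None,fx=k,fy=k,interpolation=cv2.INTER_CUBIC); m=(cc<cc.min()+10).astype(np.uint8)
n,l,st,ce=cv2.connectedComponentsWithStats(m)
for i in range(1,n): 
    uv=(ce[i]+.5)/k-.5+[355,222]; print('scene',uv.round(1),st[i,4],ray('scene',uv,.06)[0].round(4))
# nest_foot angle: contour lines
E
```

```text
hole [144.93 156.19] 284 [0.6043 0.2802 0.06  ]
hole [155.78 160.09] 55 [0.5953 0.2556 0.06  ]
hole [157.34 163.19] 40 [0.5882 0.2518 0.06  ]
hole [152.95 164.31] 24 [0.5856 0.2615 0.06  ]
hole [151.29 166.32] 52 [0.5809 0.2651 0.06  ]
hole [152.92 169.81] 205 [0.5729 0.2611 0.06  ]
hole [149.29 170.87] 35 [0.5705 0.2691 0.06  ]
[[0.6329 0.2871]
 [0.5974 0.3085]
 [0.5705 0.2711]
 [0.6062 0.2507]] mean [0.6018 0.2794]
0.0414 58.900000000000006
0.0461 54.2
0.0411 60.2
0.0451 53.7
scene [363.2 230. ] 257 [0.6039 0.2791 0.06  ]
```

Foot: centre ≈ (0.603,0.2797), two views agree within 2 mm; top edge 41–46 mm against 44 mm; column at ≈57°. I'll grip with φ=57°.

move_arm(deltas=[{"dx": 0, "dy": 0, "dz": 0, "ax": -0.065, "ay": 0, "az": 0, "fingers": 1}, {"dx": 0, "dy": 0, "dz": 0, "ax": -0.065, "ay": 0, "az": 0, "fingers": 1}, {"dx": 0, "dy": -1.97, "dz": 1.49, "ax": 0, "ay": 0, "az": 0, "fingers": 1}, {"dx": 0, "dy": -1.97, "dz": 1.49, "ax": 0, "ay": 0, "az": 0, "fingers": 1}, {"dx": 0, "dy": -1.97, "dz": 1.49, "ax": 0, "ay": 0, "az": 0, "fingers": 1}, {"dx": 0, "dy": -1.97, "dz": 1.49, "ax": 0, "ay": 0, "az": 0, "fingers": 1}, {"dx": 0, "dy": -1.97, "dz": 1.49, "ax": 0, "ay": 0, "az": 0, "fingers": 1}, {"dx": 0, "dy": -1.97, "dz": 1.49, "ax": 0, "ay": 0, "az": 0, "fingers": 1}, {"dx": 0, "dy": 0, "dz": 0, "ax": 0, "ay": 0, "az": 0, "fingers": 1}])

```text
t: 28.17
tcp_pos: [0.6077, 0.2784, 0.1851]
orientation: [[0.001, -0.837, 0.548], [-0.0, 0.548, 0.837], [-1.0, -0.001, 0.0]]
force: [-0.5, -1.1, -0.4]
grip_width: 0.0854
```

move_arm(deltas=[{"dx": 3, "dy": 0, "dz": 0, "ax": 0, "ay": 0, "az": 0, "fingers": 1}, {"dx": 3, "dy": 0, "dz": 0, "ax": 0, "ay": 0, "az": 0, "fingers": 1}, {"dx": 2, "dy": 0, "dz": 0, "ax": 0, "ay": 0, "az": 0, "fingers": 1}, {"dx": 0, "dy": 0, "dz": 0, "ax": 0, "ay": 0, "az": 0, "fingers": 1}, {"dx": 0, "dy": 0, "dz": 0, "ax": 0, "ay": 0, "az": 0, "fingers": 1}, {"dx": 0, "dy": 0, "dz": 0, "ax": 0, "ay": 0, "az": 0, "fingers": 1}])

```text
t: 28.67
tcp_pos: [0.6038, 0.2805, 0.1077]
orientation: [[0.001, -0.839, 0.544], [0.001, 0.544, 0.839], [-1.0, -0.0, 0.002]]
force: [0.0, 0.2, 0.7]
grip_width: 0.0853
```

```bash
python3 - <<'E'
from h import *
goto(.603,.2797,.048,57)
f=manip.grab_frame('scene')[:,:,::-1]; cv2.imwrite('pics/s20.png',cv2.resize(f[150:280,290:463],(800,600),interpolation=cv2.INTER_CUBIC))
E
```

```text
t 28.67 pos [0.6038 0.2805 0.1077] phi 57.0 tilt [ 0.001  0.001 -1.   ] w 0.0853 F [0.  0.2 0.7]
turn ax total 0.0 rows 1.0 j7 -0.0
shift cm [ 5.97  0.03 -0.12] rows 2.0
```

View pics/s20.png

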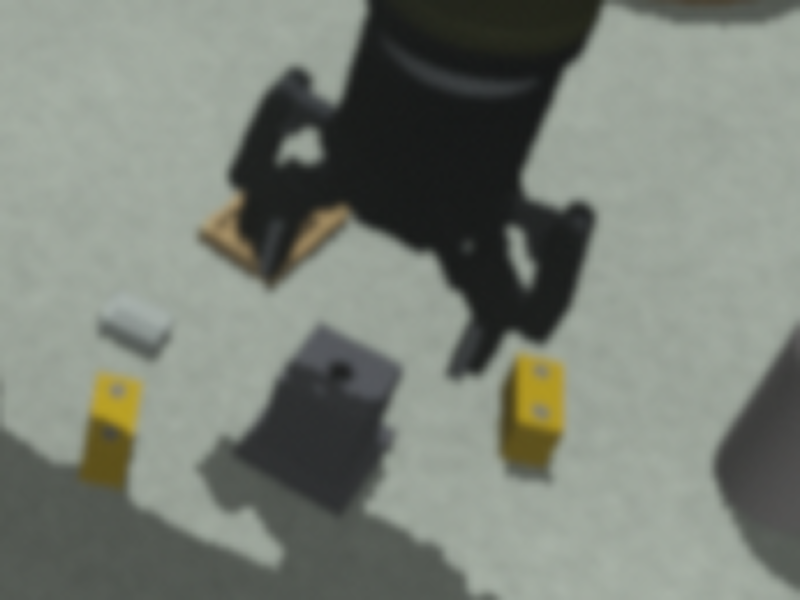

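Foot top (345,360) lies between the open fingers (270,280) and (460,370). The yellow block (540,400) is about 60 mm from the finger. Descending.

move_arm(deltas=[{"dx": 1.5, "dy": 0, "dz": -0.1, "ax": 0, "ay": 0, "az": 0, "fingers": 1}, {"dx": 1.5, "dy": 0, "dz": 0, "ax": 0, "ay": 0, "az": 0, "fingers": 1}, {"dx": 1.5, "dy": 0, "dz": 0, "ax": 0, "ay": 0, "az": 0, "fingers": 1}, {"dx": 1.3, "dy": 0, "dz": 0, "ax": 0, "ay": 0, "az": 0, "fingers": 1}, {"dx": 0, "dy": 0, "dz": 0, "ax": 0, "ay": 0, "az": 0, "fingers": 1}, {"dx": 0, "dy": 0, "dz": 0, "ax": 0, "ay": 0, "az": 0, "fingers": 0.8}])

```text
t: 29.22
tcp_pos: [0.6029, 0.2789, 0.048]
orientation: [[-0.001, -0.839, 0.544], [-0.0, 0.544, 0.839], [-1.0, 0.001, -0.001]]
force: [0.1, 0.9, 0.7]
grip_width: 0.0759
```

```bash
python3 - <<'E'
from h import *
goto(.603,.2797,.048,57)
f=manip.grab_frame('scene')[:,:,::-1]; cv2.imwrite('pics/s21.png',cv2.resize(f[150:280,290:463],(800,600),interpolation=cv2.INTER_CUBIC))
E
```

```text
t 29.22 pos [0.6029 0.2789 0.048 ] phi 57.0 tilt [-0.001 -0.    -1.   ] w 0.0759 F [0.1 0.9 0.7]
turn ax total 0.0 rows 1.0 j7 -3.0
shift cm [0.   0.04 0.07] rows 1.0
```

View pics/s21.png

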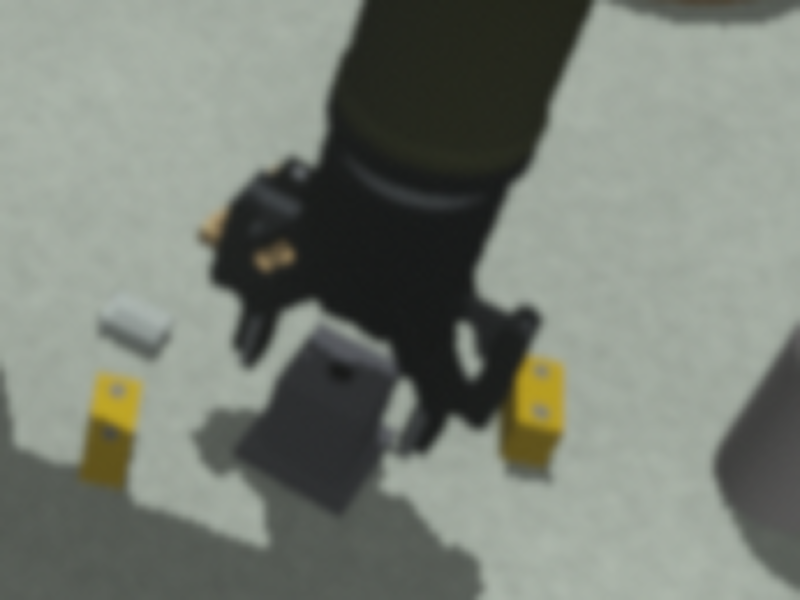

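Fingers straddle the column at (250,360) and (425,440), untouched so far. Closing.

move_arm(deltas=[{"dx": 0, "dy": 0, "dz": 0.05, "ax": 0, "ay": 0, "az": 0, "fingers": 0.7}, {"dx": 0, "dy": 0, "dz": 0, "ax": 0, "ay": 0, "az": 0, "fingers": 0.6}, {"dx": 0, "dy": 0, "dz": 0, "ax": 0, "ay": 0, "az": 0, "fingers": 0.5}, {"dx": 0, "dy": 0, "dz": 0, "ax": 0, "ay": 0, "az": 0, "fingers": 0.4}, {"dx": 0, "dy": 0, "dz": 0, "ax": 0, "ay": 0, "az": 0, "fingers": 0.2}, {"dx": 0, "dy": 0, "dz": 0, "ax": 0, "ay": 0, "az": 0, "fingers": 0}, {"dx": 0, "dy": 0, "dz": 0, "ax": 0, "ay": 0, "az": 0, "fingers": 0}, {"dx": 0, "dy": 0, "dz": 0, "ax": 0, "ay": 0, "az": 0, "fingers": 0}])

```text
t: 29.93
tcp_pos: [0.6039, 0.2797, 0.0494]
orientation: [[0.002, -0.839, 0.545], [0.001, 0.545, 0.839], [-1.0, -0.001, 0.002]]
force: [0.2, 0.2, 5.7]
grip_width: 0.0431
```

move_arm(deltas=[{"dx": -0.5, "dy": 0, "dz": 0, "ax": 0, "ay": 0, "az": 0, "fingers": 0}, {"dx": -1, "dy": 0, "dz": 0, "ax": 0, "ay": 0, "az": 0, "fingers": 0}, {"dx": -2, "dy": 0, "dz": 0, "ax": 0, "ay": 0, "az": 0, "fingers": 0}, {"dx": -2.5, "dy": 0, "dz": 0, "ax": 0, "ay": 0, "az": 0, "fingers": 0}, {"dx": -2.5, "dy": 0, "dz": 0, "ax": 0, "ay": 0, "az": 0, "fingers": 0}, {"dx": -2.5, "dy": 0, "dz": 0, "ax": 0, "ay": 0, "az": 0, "fingers": 0}, {"dx": 0, "dy": 0, "dz": 0, "ax": 0, "ay": 0, "az": 0, "fingers": 0}])

```text
t: 30.52
tcp_pos: [0.6048, 0.2813, 0.1644]
orientation: [[0.006, -0.839, 0.544], [0.004, 0.544, 0.839], [-1.0, -0.003, 0.007]]
force: [-0.2, 1.3, -1.1]
grip_width: 0.0432
```

```bash
python3 - <<'E'
from h import *
goto(.4465,-.299,.16,35.5)
f=manip.grab_frame('scene')[:,:,::-1]; cv2.imwrite('pics/s22.png',cv2.resize(f[110:260,290:490],(800,600),interpolation=cv2.INTER_CUBIC))
E
```

```text
t 30.52 pos [0.6048 0.2813 0.1644] phi 57.0 tilt [ 0.006  0.004 -1.   ] w 0.0432 F [-0.2  1.3 -1.1]
turn ax total 0.375 rows 4.0 j7 2.0
shift cm [  0.09 -18.31 -57.29] rows 21.0
```

View pics/s22.png

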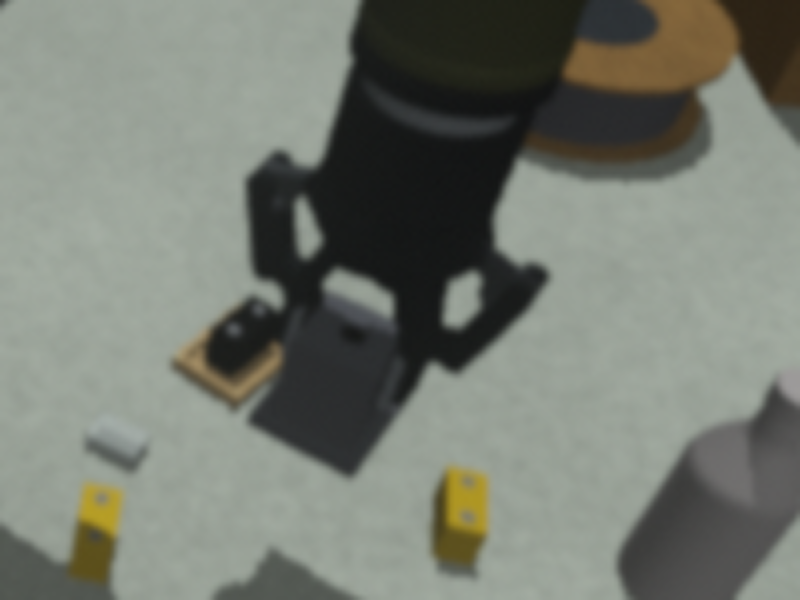

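Foot lifted level (43 mm). Turning −21.5° and carrying it to the square nest.

move_arm(deltas=[{"dx": 0, "dy": 0, "dz": 0, "ax": 0.094, "ay": 0, "az": 0, "fingers": 0}, {"dx": 0, "dy": 0, "dz": 0, "ax": 0.094, "ay": 0, "az": 0, "fingers": 0}, {"dx": 0, "dy": 0, "dz": 0, "ax": 0.094, "ay": 0, "az": 0, "fingers": 0}, {"dx": 0, "dy": 0, "dz": 0, "ax": 0.094, "ay": 0, "az": 0, "fingers": 0}])

```text
t: 30.9
tcp_pos: [0.6029, 0.2787, 0.1573]
orientation: [[-0.002, -0.576, 0.817], [-0.001, 0.817, 0.576], [-1.0, 0.0, -0.002]]
force: [-0.4, -0.5, -0.5]
grip_width: 0.0431
```

move_arm(deltas=[{"dx": 0, "dy": -1.9, "dz": -2.32, "ax": 0, "ay": 0, "az": 0, "fingers": 0}, {"dx": 0, "dy": -1.9, "dz": -2.32, "ax": 0, "ay": 0, "az": 0, "fingers": 0}, {"dx": 0, "dy": -1.9, "dz": -2.32, "ax": 0, "ay": 0, "az": 0, "fingers": 0}, {"dx": 0, "dy": -1.9, "dz": -2.32, "ax": 0, "ay": 0, "az": 0, "fingers": 0}, {"dx": 0, "dy": -1.9, "dz": -2.32, "ax": 0, "ay": 0, "az": 0, "fingers": 0}, {"dx": 0, "dy": -1.9, "dz": -2.32, "ax": 0, "ay": 0, "az": 0, "fingers": 0}, {"dx": 0, "dy": -1.9, "dz": -2.32, "ax": 0, "ay": 0, "az": 0, "fingers": 0}, {"dx": 0, "dy": -1.9, "dz": -2.32, "ax": 0, "ay": 0, "az": 0, "fingers": 0}, {"dx": 0, "dy": -1.9, "dz": -2.32, "ax": 0, "ay": 0, "az": 0, "fingers": 0}, {"dx": 0, "dy": -1.9, "dz": -2.32, "ax": 0, "ay": 0, "az": 0, "fingers": 0}])

```text
t: 31.73
tcp_pos: [0.5234, -0.0116, 0.1577]
orientation: [[-0.002, -0.58, 0.814], [-0.0, 0.814, 0.58], [-1.0, 0.001, -0.001]]
force: [0.1, -0.5, -2.3]
grip_width: 0.0433
```

move_arm(deltas=[{"dx": 0, "dy": -1.9, "dz": -2.32, "ax": 0, "ay": 0, "az": 0, "fingers": 0}, {"dx": 0, "dy": -1.9, "dz": -2.32, "ax": 0, "ay": 0, "az": 0, "fingers": 0}, {"dx": 0, "dy": -1.9, "dz": -2.32, "ax": 0, "ay": 0, "az": 0, "fingers": 0}, {"dx": 0, "dy": -1.9, "dz": -2.32, "ax": 0, "ay": 0, "az": 0, "fingers": 0}, {"dx": 0, "dy": -1.9, "dz": -2.32, "ax": 0, "ay": 0, "az": 0, "fingers": 0}, {"dx": 0, "dy": -1.9, "dz": -2.32, "ax": 0, "ay": 0, "az": 0, "fingers": 0}, {"dx": 0, "dy": -1.9, "dz": -2.32, "ax": 0, "ay": 0, "az": 0, "fingers": 0}, {"dx": 0, "dy": -1.9, "dz": -2.32, "ax": 0, "ay": 0, "az": 0, "fingers": 0}, {"dx": 0, "dy": -1.9, "dz": -2.32, "ax": 0, "ay": 0, "az": 0, "fingers": 0}, {"dx": 0, "dy": -1.9, "dz": -2.32, "ax": 0, "ay": 0, "az": 0, "fingers": 0}])

```text
t: 32.57
tcp_pos: [0.4446, -0.3006, 0.1577]
orientation: [[-0.001, -0.58, 0.814], [0.001, 0.814, 0.58], [-1.0, 0.001, -0.001]]
force: [0.9, -0.0, -1.3]
grip_width: 0.0433
```

move_arm(deltas=[{"dx": 0, "dy": 0, "dz": 0, "ax": 0, "ay": 0, "az": 0, "fingers": 0}, {"dx": 2.5, "dy": 0, "dz": 0, "ax": 0, "ay": 0, "az": 0, "fingers": 0}, {"dx": 2.5, "dy": 0, "dz": 0, "ax": 0, "ay": 0, "az": 0, "fingers": 0}, {"dx": 0, "dy": 0, "dz": 0, "ax": 0, "ay": 0, "az": 0, "fingers": 0}, {"dx": 0, "dy": 0, "dz": 0, "ax": 0, "ay": 0, "az": 0, "fingers": 0}, {"dx": 0, "dy": 0, "dz": 0, "ax": 0, "ay": 0, "az": 0, "fingers": 0}])

```text
t: 33.07
tcp_pos: [0.4463, -0.299, 0.109]
orientation: [[0.0, -0.581, 0.814], [0.0, 0.814, 0.581], [-1.0, 0.0, 0.0]]
force: [0.2, 0.6, -1.0]
grip_width: 0.0431
```

```bash
python3 - <<'E'
from h import *
goto(.4465,-.299,.0534,35.5)
a=manip.grab_frame('top')[:,:,::-1]
b=manip.grab_frame('scene')[:,:,::-1]
c=cv2.resize(a[160:290,340:470],(400,400),interpolation=cv2.INTER_CUBIC)
d=cv2.resize(b[100:230,70:200],(400,400),interpolation=cv2.INTER_CUBIC)
cv2.imwrite('pics/t23.png',cv2.convertScaleAbs(np.hstack([c,d]),alpha=1.5))
E
```

```text
t 33.07 pos [ 0.4463 -0.299   0.109 ] phi 35.5 tilt [ 0.  0. -1.] w 0.0431 F [ 0.2  0.6 -1. ]
turn ax total 0.0 rows 1.0 j7 33.0
shift cm [ 5.56 -0.01  0.01] rows 2.0
```

View pics/t23.png

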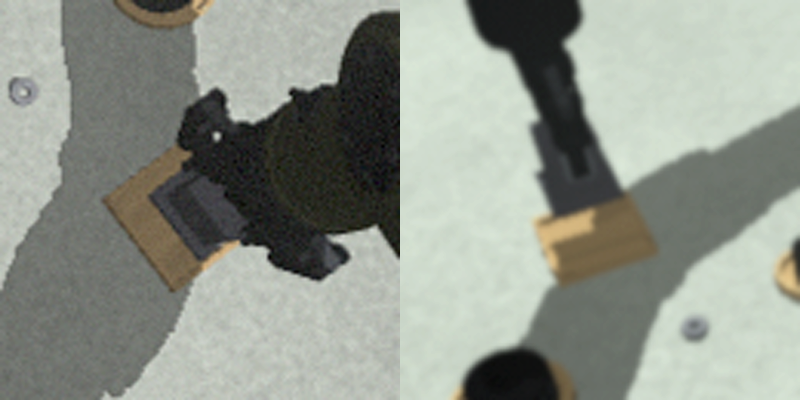

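The foot's flange edge (150,195)–(200,258) runs parallel to the nest edge (105,200)–(175,290), and the foot is held above the nest. Lowering.

move_arm(deltas=[{"dx": 2, "dy": 0, "dz": 0, "ax": 0, "ay": 0, "az": 0, "fingers": 0}, {"dx": 1.5, "dy": 0, "dz": 0, "ax": 0, "ay": 0, "az": 0, "fingers": 0}, {"dx": 0.8, "dy": 0, "dz": 0, "ax": 0, "ay": 0, "az": 0, "fingers": 0}, {"dx": 0, "dy": 0, "dz": 0, "ax": 0, "ay": 0, "az": 0, "fingers": 0}, {"dx": 0, "dy": 0, "dz": 0, "ax": 0, "ay": 0, "az": 0, "fingers": 0}, {"dx": 0, "dy": 0, "dz": 0, "ax": 0, "ay": 0, "az": 0, "fingers": 0}])

```text
t: 33.67
tcp_pos: [0.4466, -0.2995, 0.0663]
orientation: [[0.001, -0.58, 0.814], [-0.001, 0.814, 0.58], [-1.0, -0.001, 0.001]]
force: [0.1, 0.7, -0.3]
grip_width: 0.043
```

```bash
python3 - <<'E'
from h import *
goto(.4465,-.299,.0534,35.5)
a=manip.grab_frame('top')[:,:,::-1]
b=manip.grab_frame('scene')[:,:,::-1]
c=cv2.resize(a[160:290,340:470],(400,400),interpolation=cv2.INTER_CUBIC)
d=cv2.resize(b[100:230,70:200],(400,400),interpolation=cv2.INTER_CUBIC)
cv2.imwrite('pics/t24.png',cv2.convertScaleAbs(np.hstack([c,d]),alpha=1.8))
E
```

```text
t 33.67 pos [ 0.4466 -0.2995  0.0663] phi 35.5 tilt [ 0.001 -0.001 -1.   ] w 0.043 F [ 0.1  0.7 -0.3]
turn ax total -0.0 rows 1.0 j7 30.0
shift cm [1.29 0.05 0.02] rows 1.0
```

View pics/t24.png

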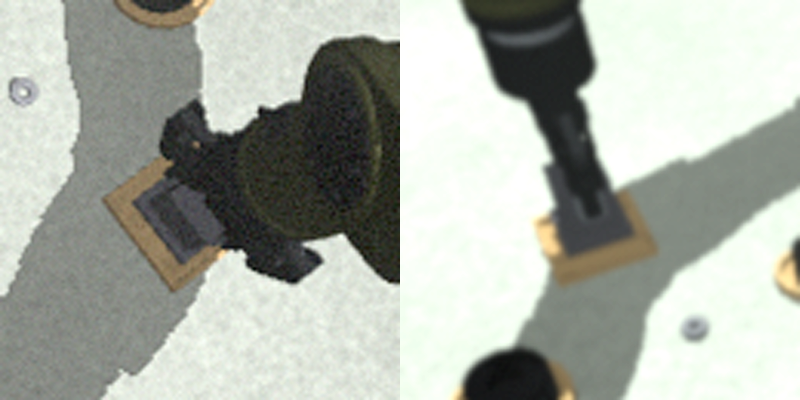

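The foot is inside the rim's outline in both views, with a margin all round. Setting it down.

move_arm(deltas=[{"dx": 0.5, "dy": 0, "dz": 0, "ax": 0, "ay": 0, "az": 0, "fingers": 0}, {"dx": 0.35, "dy": 0, "dz": 0, "ax": 0, "ay": 0, "az": 0, "fingers": 0}, {"dx": 0.2, "dy": 0, "dz": 0, "ax": 0, "ay": 0, "az": 0, "fingers": 0}, {"dx": 0.15, "dy": 0, "dz": 0, "ax": 0, "ay": 0, "az": 0, "fingers": 0}, {"dx": 0.1, "dy": 0, "dz": 0, "ax": 0, "ay": 0, "az": 0, "fingers": 0}, {"dx": 0, "dy": 0, "dz": 0, "ax": 0, "ay": 0, "az": 0, "fingers": 0}, {"dx": 0, "dy": 0, "dz": 0, "ax": 0, "ay": 0, "az": 0, "fingers": 0}])

```text
t: 34.35
tcp_pos: [0.4457, -0.2993, 0.0533]
orientation: [[-0.0, -0.58, 0.814], [-0.001, 0.814, 0.58], [-1.0, -0.001, -0.001]]
force: [-5.0, 2.5, 14.5]
grip_width: 0.0432
```

move_arm(deltas=[{"dx": -0.05, "dy": 0, "dz": 0, "ax": 0, "ay": 0, "az": 0, "fingers": 0.5}, {"dx": 0, "dy": 0, "dz": 0, "ax": 0, "ay": 0, "az": 0, "fingers": 0.7}, {"dx": 0, "dy": 0, "dz": 0, "ax": 0, "ay": 0, "az": 0, "fingers": 0.8}, {"dx": 0, "dy": 0, "dz": 0, "ax": 0, "ay": 0, "az": 0, "fingers": 1}, {"dx": 0, "dy": 0, "dz": 0, "ax": 0, "ay": 0, "az": 0, "fingers": 1}, {"dx": -1, "dy": 0, "dz": 0, "ax": 0, "ay": 0, "az": 0, "fingers": 1}, {"dx": -2, "dy": 0, "dz": 0, "ax": 0, "ay": 0, "az": 0, "fingers": 1}, {"dx": -3, "dy": 0, "dz": 0, "ax": 0, "ay": 0, "az": 0, "fingers": 1}, {"dx": -3, "dy": 0, "dz": 0, "ax": 0, "ay": 0, "az": 0, "fingers": 1}, {"dx": -3, "dy": 0, "dz": 0, "ax": 0, "ay": 0, "az": 0, "fingers": 1}])

```text
t: 35.18
tcp_pos: [0.4458, -0.2989, 0.1746]
orientation: [[-0.0, -0.581, 0.814], [0.001, 0.814, 0.581], [-1.0, 0.001, 0.0]]
force: [0.4, -0.0, 0.1]
grip_width: 0.0855
```

move_arm(deltas=[{"dx": -2.5, "dy": 0, "dz": 0, "ax": 0, "ay": 0, "az": 0, "fingers": 1}, {"dx": 0, "dy": -2, "dz": -1.5, "ax": 0, "ay": 0, "az": 0, "fingers": 1}, {"dx": 0, "dy": -2, "dz": -1.5, "ax": 0, "ay": 0, "az": 0, "fingers": 1}, {"dx": 0, "dy": -2, "dz": -1.5, "ax": 0, "ay": 0, "az": 0, "fingers": 1}, {"dx": 0, "dy": -2, "dz": -1.5, "ax": 0, "ay": 0, "az": 0, "fingers": 1}, {"dx": 0, "dy": -2, "dz": -1.5, "ax": 0, "ay": 0, "az": 0, "fingers": 1}, {"dx": 0, "dy": -2, "dz": -1.5, "ax": 0, "ay": 0, "az": 0, "fingers": 1}, {"dx": 0, "dy": -2, "dz": -1.5, "ax": 0, "ay": 0, "az": 0, "fingers": 1}, {"dx": 0, "dy": 0, "dz": 0, "ax": 0, "ay": 0, "az": 0, "fingers": 1}, {"dx": 0, "dy": 0, "dz": 0, "ax": 0, "ay": 0, "az": 0, "fingers": 1}])

```text
t: 36.02
tcp_pos: [0.441, -0.4754, 0.1977]
orientation: [[0.0, -0.578, 0.816], [0.001, 0.816, 0.578], [-1.0, 0.001, 0.0]]
force: [0.2, 0.4, -0.0]
grip_width: 0.0854
```

```bash
python3 - <<'E'
from h import *
goto(.4,-.4)
a=manip.grab_frame('top')[:,:,::-1]
b=manip.grab_frame('scene')[:,:,::-1]
cv2.imwrite('pics/tF.png',cv2.convertScaleAbs(cv2.resize(a[120:270,90:440],(798,342),interpolation=cv2.INTER_CUBIC),alpha=1.7))
cv2.imwrite('pics/sF.png',cv2.convertScaleAbs(cv2.resize(b[140:280,60:400],(800,329),interpolation=cv2.INTER_CUBIC),alpha=1.7))
E
```

```text
t 36.02 pos [ 0.441  -0.4754  0.1977] phi 35.3 tilt [ 0.     0.001 -1.   ] w 0.0854 F [ 0.2  0.4 -0. ]
shift cm [0.01 8.52 1.02] rows 3.0
```

View pics/tF.png

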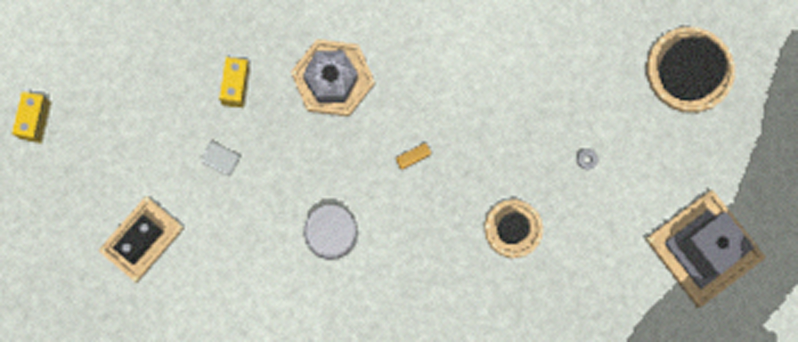

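View pics/sF.png

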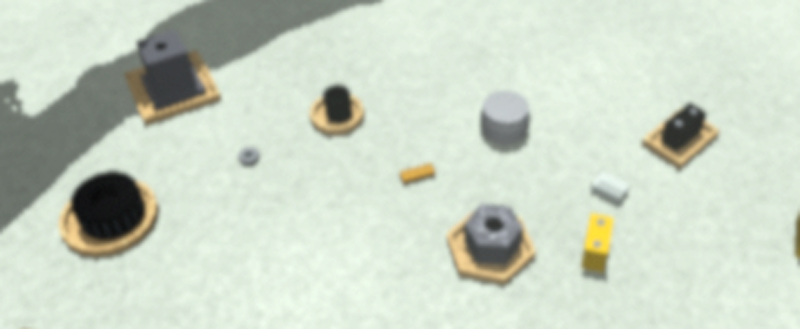

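All five prints are upright in their nests. One close-up of the foot before handing in.

```bash
python3 - <<'E'
from h import *
a=manip.grab_frame('top')[:,:,::-1]; b=manip.grab_frame('scene')[:,:,::-1]
c=cv2.resize(a[195:260,367:432],(400,400),interpolation=cv2.INTER_CUBIC); d=cv2.resize(b[145:200,105:160],(400,400),interpolation=cv2.INTER_CUBIC)
cv2.imwrite('pics/ft.png',cv2.convertScaleAbs(np.hstack([c,d]),alpha=1.8))
E
```

```text
(no output)
```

View pics/ft.png

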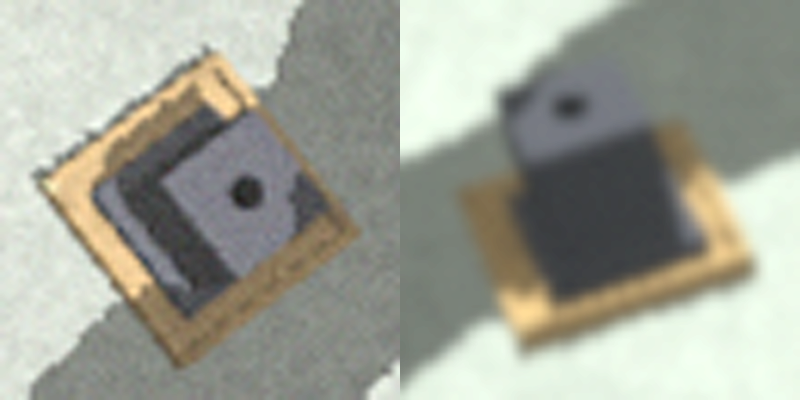

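The flange lies inside the rim, parallel to it, with floor visible around it. Handing in.

```bash
python3 -c "
from rig import manip
print(manip.sense()['t']); print(manip.sign_off())"
```

```text
36.2167
the job is handed in; nothing more can be done
None
```

I unstacked both stacks in the order bushing, nut, wheel, jaw, foot. Each print was lowered into its own nest until the wrist felt contact, then released. The job was handed in at about 36 s of the 128 s allowed.

- **Final check:** the last pictures from both cameras show all five prints upright inside their rims. The gripper is open and clear of everything, and the two yellow jaws and the grey disc were left alone.
- **Contact forces:** set-down forces were 2–7 N for the bushing, nut, wheel and jaw, and about 15 N for the foot. No stack shifted noticeably.
- **Disagreements:** the two cameras differed by up to 6 mm in x on the bushing. The foot's two centre estimates differed by about 2 mm. Both were within the gripper's and the nests' margins. The first three move calls were refused because their rows lacked some keys, so nothing moved.

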